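# Sort steel slugs by weight in the hand and shut the sound ones in the drawer

### The arm

A 6-joint arm with a two-finger parallel gripper is mounted at the origin on the work surface. World frame = base frame: x ahead of the robot, y to its left, z up, the work surface at z = 0. Lengths are in m, angles in rad, forces in N, time in s.
With the tool pointing down it reaches from about 0.35 to 0.975 m from the base axis. Payload 4.9 kg.
Tool frame: the origin (TCP) lies at the very end of the fingers, on their centre line; the grasp point (between the pads) lies 19 mm behind it (ctrl.tcp_to_grasp is the z of the grasp point in the tool frame, in m); z points along the fingers, y is the line along which they close (so a half turn about z gives the same grasp; the last joint's range is limited). The gripper opens to 85 mm and grips with 20 to 120 N. Pads are 22 mm wide; open, the fingers measure 114 mm over their backs; the gripper's body (76 mm by 85 mm) begins 54 mm behind the grasp point. The pads swing forward as they close: fully open they stand 13 mm farther back than shut.
Start: joints at [-1.271, 0.053, 1.613, -0, 1.476, -0.119], TCP at [0.254, -0.571, 0.231] pointing down, gripper open.
Joint ranges: [-3.01, 3.01], [-1.01, 2.22], [0.06, 2.58], [-1.02, 4.17], [0.09, 2.62], [-3.14, 3.14]. Speed limits (rad/s): [2.57, 2.57, 3.14, 3.14, 3.14, 3.14].

### API

Orientations are given as a rotation vector (axis times angle).
In Python, from station import ctrl, eyes, job, nets gives the robot as it stands. The module is installed in compiled form; this text tells all that it offers.
- The arm moves only by the tool jog_arm, never from a script. Its argument "commands" is one flat list of numbers, 7 for each row, row after row: the shift along the tool's x, y, z each as a share of 0.06 m, from -1 to 1, then the turn, a rotation vector about the tool's x, y, z each as a share of 0.1 rad, from -1 to 1, then the finger opening in mm, from 0 to 85.4. In form: [x, y, z, ax, ay, az, grip, x, y, z, ax, ay, az, grip, ...]. A call has 1 to 20 rows; each row shifts and turns the commanded pose from where the row before left it, along the tool's axes as they then stand; what a row does not reach is not made up. A row lasts 1/8 s, in which the tool goes at most 62.5 mm and 10.7 degrees, less where a joint would pass 70% of its speed; a pose out of reach is approached as far as the arm can. A call with a number of a shift or a turn outside -1 to 1 is refused whole. A call with a gripper value outside its range is refused whole. The fingers move at their own pace and stop on an object; "newtons" is the grip in N (left out, the last holds). Time passes only in rows, so rows that do not move let the fingers close. It gives the time, the measured TCP pose, the force, the opening and the grip force at its end, in the units of the state.
- ctrl.get_obs(): the state, without advancing time (a new reading comes with each control period).
- eyes.get_image(name): name is "scene" or "top"; returns a dict with "image" (420x560x3 uint8, red, green, blue), "z_map" (420x560 float32, m along the optical axis (not along the pixel's ray), 0 where there is no reading), "K" (3x3 intrinsics, pixels), "dist_coeffs" ([k1, k2, p1, p2, k3] as OpenCV has them; the pictures are not rectified), "cam_to_world" (4x4, takes a point from camera to world coordinates). Camera axes: x right, y up, looking along -z (the intrinsics and any distortion apply to the point x, -y, -z); pixel columns grow to the right and rows downward; lengths in m; the calibration is good to about 2 mm. A picture is of the moment at which its call begins.
- job.finish_job(): hands the job in; it is judged then, once.
Trained networks look in the newest picture that a camera, given by its name, has taken for a name from the list of things; names that differ only in an ending like _2 or _b are one class to them, and where a whole thing is asked for, a point or a joint stands for the part that bears it (a point fixed in the world has none). Each returns a list of dicts, best first, with "p" (0 to 1); they miss things now and then, are a little off and sometimes report something else, mostly with a low value. They report only what shows in the picture. A call takes as long as a camera call. They do not tell look-alikes from the thing itself.
- nets.silhouettes(camera, name): "mask" (420x560 bool, what is visible of it) and "bbox" ([left, top, right, bottom] in pixels, round what is visible of it).
The state is a dict: "t": time; "q": joint angles; "dq": joint speeds; "effort": joint torques, N m; "tool_pos": TCP position; "tool_rot": TCP orientation; "contact_force": force on the tool from outside, world axes, zero at the start; "wrist_torque": the same for the moment, N m; "opening": finger opening in m; "grip_force": force on a finger pad.
Only numpy, scipy, OpenCV 4.12 (cv2) and the standard library are available. Lean on these libraries where they do the work, as an engineer would, in place of code of your own. Each camera call takes 0.05 s, during which the arm holds its last target. There are 200 camera calls.

### The job

Pull the drawer of the low grey unit well open, then weigh each dark steel slug in the hand: stand those of 300 g or more in the drawer and the lighter, hollow ones in the flat reject tray (a slug within 30 g of 300 g may go in either). Every slug must stand upright on the floor of its drawer or tray; when all are sorted, ease the drawer fully shut without slamming it. Leave the gauges and the other things on the bench where they are.

Things in the scene. Friction and masses are not known exactly. Their poses are not given: they have to be found in the camera images.
- cab_drawer0 (a joint): the one drawer of the low grey steel drawer unit at the left of the bench; metres it is pulled out, 0 = fully shut against its stop, 0.173 = pulled out to its end stop; about 1 N of friction, stays where left
- cab: low drawer unit, fixed to the bench, 250 deep x 300 wide x 90 tall; origin at the centre of its underside; its own -x is its front (where the drawer comes out), z up
- cab_drawer0_handle (a point): middle of the drawer's bar handle, 52 above the bench: a round horizontal steel bar 120 long and about 10 thick along its own y, 35 in front of the drawer's front panel (the front panel is 15 thick and its top is 82 above the bench); moves with the drawer; -x is the way it pulls out
- drawer_in (a point): centre of the inner floor of the drawer, 22 above the bench; inner space 205 (its x) x 258 (its y), walls 6 thick and 40 high above that floor; its -x points to the drawer's front, z up; moves with the drawer. With the drawer pulled out by d, the inner floor from its x = -102 to x = d*1000 - 109 is uncovered by the unit's top
- tray: flat open aluminium reject tray at the right of the bench, fixed, 270 (its x) x 160 (its y), rim 18 tall; origin at the centre of its underside
- tray_in (a point): centre of the tray's inner floor, 4 above the bench; inner floor 262 (x) x 152 (y), the rim stands 14 above it
- sheet: cardboard sheet, fixed, 300 x 210 x 4 thick, on which slugs and gauges stand at the start; origin at the centre of its underside
- slug1: one of the round dark steel slugs, all alike to see: diameter 44, 40 tall, with a bright chamfered top, standing on the cardboard sheet; its hidden weight differs, 150 to 450 g; origin at the centre of its underside, z up its axis; may be absent
- slug2: one of the round dark steel slugs, all alike to see: diameter 44, 40 tall, with a bright chamfered top, standing on the cardboard sheet; its hidden weight differs, 150 to 450 g; origin at the centre of its underside, z up its axis; may be absent
- slug3: one of the round dark steel slugs, all alike to see: diameter 44, 40 tall, with a bright chamfered top, standing on the cardboard sheet; its hidden weight differs, 150 to 450 g; origin at the centre of its underside, z up its axis; may be absent
- slug4: one of the round dark steel slugs, all alike to see: diameter 44, 40 tall, with a bright chamfered top, standing on the cardboard sheet; its hidden weight differs, 150 to 450 g; origin at the centre of its underside, z up its axis; may be absent
- slug5: one of the round dark steel slugs, all alike to see: diameter 44, 40 tall, with a bright chamfered top, standing on the cardboard sheet; its hidden weight differs, 150 to 450 g; origin at the centre of its underside, z up its axis; may be absent
- slug6: one of the round dark steel slugs, all alike to see: diameter 44, 40 tall, with a bright chamfered top, standing on the cardboard sheet; its hidden weight differs, 150 to 450 g; origin at the centre of its underside, z up its axis; may be absent
- master: bystander: slim bright steel setting master among the slugs, diameter 30, 50 tall, upright; origin at the centre of its underside
- gauge: bystander: flat brass ring gauge among the slugs, outer diameter 52, bore 28, 22 tall; origin at the centre of its underside
- caliper: bystander: steel caliper lying along its own y, 200 long, 14 tall, beyond the sheet; origin at the middle of its underside
- notebook: bystander: black notebook, 150 x 210 x 14, near the robot; origin at the centre of its underside
- marker: bystander: marker pen lying along its own x, 130 long, 15 thick, on the robot side of the sheet; origin near its middle on the underside
- tape: bystander: roll of paper tape, diameter 84, 24 tall, at the back of the bench; origin at the centre of its underside
- ink: bystander: small jar of marking ink, diameter 44, 75 tall, with a white cap and a paper label, beyond the right side of the tray; origin at the centre of its underside
Not all that is in view belongs to the job. What is shaped like the slug6 but yellow is not meant. Leave any red look-alike of the slug2 alone.

How it is judged:
By the outcome, as a careful person would: the job done as asked, in the order asked, and still so for the second after the job is handed in, with the robot touching nothing.
Of slug1, slug2, slug3, slug4, slug5, slug6 only 4 to 6 are there at a start; the rules pass over those that are not, and their reading is None.
At some moment in a run one of slug1, slug2, slug3, slug4, slug5, slug6 may be knocked a few centimetres aside while the robot is not near it.
It also fails if it takes over 210 s, if anything falls off the work surface, if the arm or the gripper's body presses on something with over 40 N, if the wrist force passes 120 N, or if a joint passes its speed limit or range.

## Working session

There is one attempt and no reset: what is moved stays moved. The work goes in short steps, Python scripts to look and compute and a tool call to move; the robot and the scene stay as the last step left them, time stands still between calls to the robot, and variables do not carry over. Pictures are saved under pics/ and viewed, at most 14 in all, crops included, and the job is handed in when it is done.

Besides the shell and the picture viewer there is one more tool, called after "Call:" as name(argument=value, ...) on one line, values as JSON. jog_arm: Moves the arm, as the interface text tells. Shift numbers are shares of 0.06 m and turn numbers shares of 0.1 rad, none past 1 either way. Its arguments: {"type":"object","properties":{"commands":{"type":"array","items":{"type":"number"}},"newtons":{"type":"number"}},"required":["commands"]}

```bash
mkdir -p pics
cat > h.py <<'E'
import numpy as np, cv2
from station import ctrl, eyes, job, nets
def pts(im):
    """world coordinates of every pixel, NaN where no depth"""
    z=im["z_map"].astype(float); h,w=z.shape
    u,v=np.meshgrid(np.arange(w),np.arange(h))
    n=cv2.undistortPoints(np.stack([u,v],-1).reshape(-1,1,2).astype(np.float64),np.array(im["K"],float),np.array(im["dist_coeffs"],float)).reshape(h,w,2)
    c=np.stack([n[...,0]*z,-n[...,1]*z,-z],-1)
    T=np.array(im["cam_to_world"]); p=c@T[:3,:3].T+T[:3,3]; p[z<=0]=np.nan
    return p
def save(im,name,s=1.4): cv2.imwrite("pics/"+name,cv2.resize(im["image"][:,:,::-1],None,fx=s,fy=s))
E
python3 - <<'E'
from h import *
o=ctrl.get_obs(); print({k:np.round(v,3) for k,v in o.items()}, ctrl.tcp_to_grasp)
for cam in ["scene","top"]:
    im=eyes.get_image(cam); save(im,cam+"0.png"); P=pts(im)
    print(cam,np.round(im["cam_to_world"],3).tolist())
    for n in ["slug1","master","gauge","cab","cab_drawer0_handle","tray","sheet"]:
        for d in nets.silhouettes(cam,n):
            m=d["mask"]; q=P[m]; q=q[~np.isnan(q[:,0])]
            if not len(q): continue
            zt=np.percentile(q[:,2],90); t=q[q[:,2]>zt-.006]
            col=im["image"][m].mean(0).astype(int)
            print(n,round(d["p"],2),[int(x) for x in d["bbox"]],"ztop",round(zt,3),"top mid",np.round((t.max(0)+t.min(0))/2,3),"ext",np.round(np.ptp(t,axis=0),3),col)
E
```

```text
{'t': np.float64(0.0), 'q': array([-1.271,  0.053,  1.614, -0.   ,  1.476, -0.119]), 'dq': array([-0.001, -0.   ,  0.   , -0.   , -0.001,  0.   ]), 'effort': array([ 0.0000e+00, -3.9368e+01, -3.7018e+01, -0.0000e+00,  7.0000e-03,
        0.0000e+00]), 'tool_pos': array([ 0.254, -0.57 ,  0.23 ]), 'tool_rot': array([-3.071, -0.653,  0.   ]), 'contact_force': array([ 0.113, -0.438,  0.865]), 'wrist_torque': array([ 0.005, -0.022,  0.038]), 'grip_force': np.float64(0.0), 'opening': np.float64(0.085)} -0.0187
scene [[0.762, -0.52, 0.385, 0.974], [0.647, 0.627, -0.433, -0.541], [-0.017, 0.579, 0.815, 0.95], [0.0, 0.0, 0.0, 1.0]]
slug1 0.93 [320, 220, 334, 247] ztop 0.045 top mid [ 0.681 -0.045  0.044] ext [0.041 0.043 0.011] [168 164 158]
slug1 0.92 [168, 183, 188, 207] ztop 0.041 top mid [ 0.339 -0.185  0.04 ] ext [0.044 0.043 0.009] [164  49  46]
slug1 0.83 [266, 182, 281, 204] ztop 0.045 top mid [ 0.518 -0.036  0.044] ext [0.039 0.04  0.009] [162 157 151]
slug1 0.79 [258, 222, 284, 248] ztop 0.046 top mid [ 0.589 -0.123  0.044] ext [0.042 0.04  0.008] [170 164 155]
slug1 0.71 [290, 199,
[... 2082 characters left out ...]
7 0.012] [154 157 151]
cab 0.61 [296, 200, 313, 216] ztop 0.046 top mid [ 0.586 -0.121  0.045] ext [0.039 0.041 0.009] [199 198 193]
cab_drawer0_handle 0.93 [121, 202, 222, 249] ztop 0.077 top mid [0.543 0.272 0.077] ext [0.109 0.289 0.012] [164 150 127]
tray 0.62 [351, 197, 404, 293] ztop 0.009 top mid [ 0.474 -0.335  0.013] ext [0.275 0.171 0.021] [217 217 218]
tray 0.62 [245, 137, 307, 153] ztop 0.016 top mid [ 0.777 -0.082  0.015] ext [0.054 0.085 0.01 ] [142 137 133]
sheet 0.68 [251, 169, 327, 270] ztop 0.007 top mid [ 0.556 -0.075  0.023] ext [0.311 0.227 0.043] [186 154 114]
sheet 0.53 [244, 133, 308, 153] ztop 0.016 top mid [ 0.778 -0.082  0.015] ext [0.053 0.085 0.011] [146 141 137]
```

View pics/scene0.png

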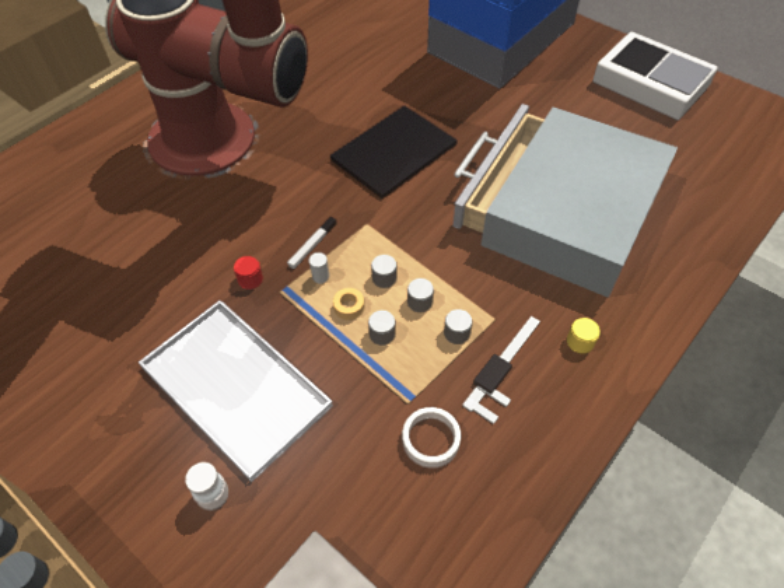

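View pics/top0.png

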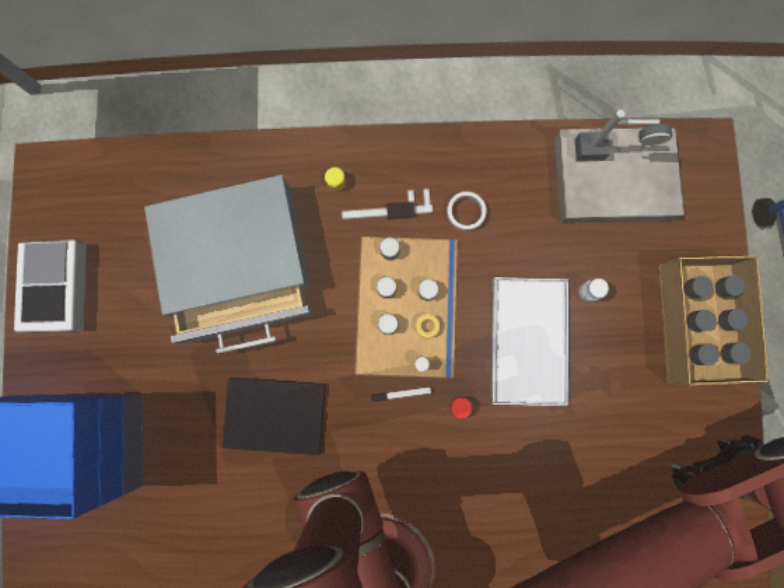

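```bash
cat > cab.py <<'E'
from h import *
from scipy.spatial.transform import Rotation as R
for cam in ["scene","top"]:
    im=eyes.get_image(cam); P=pts(im)
    r=nets.silhouettes(cam,"cab")[0]; m=r["mask"]
    q=P[m]; q=q[~np.isnan(q[:,0])]
    t=q[(abs(q[:,2]-.091)<.005)]
    rc=cv2.minAreaRect(t[:,:2].astype(np.float32)*1000); print(cam,"cabtop mm",rc, np.median(t[:,2]))
    # points in front of the cabinet between 40 and 62 mm high
    c=np.array(rc[0])/1000
    A=P.reshape(-1,3); b=cv2.boxPoints(rc)/1000
    s=A[(abs(A[:,0]-.53)<.12)&(A[:,1]>.1)&(A[:,1]<.45)&(A[:,2]>.03)&(A[:,2]<.086)]
    print(len(s)); print("box",np.round(b,3).tolist())
    np.save(cam+"_s.npy",s)
    h=s[(s[:,2]>.046)&(s[:,2]<.062)]
    k=cv2.minAreaRect(h[:,:2].astype(np.float32)*1000);print("handle-ish",k,np.percentile(h[:,2],95))
    rr=cv2.minAreaRect(np.argwhere(m).astype(np.float32))
    t=nets.silhouettes(cam,"tray")[0]; tq=P[t["mask"]]; tq=tq[~np.isnan(tq[:,0])]
    print("tray",cv2.minAreaRect(tq[:,:2].astype(np.float32)*1000),"floor",np.percentile(tq[:,2],[5,50,97]))
E
python3 cab.py
```

```text
scene cabtop mm ((688.0255737304688, 301.6406555175781), (236.9533233642578, 306.7495422363281), 11.063690185546875) 0.08947542518157642
1984
box [[0.5419999957084656, 0.42899999022483826], [0.6010000109672546, 0.12800000607967377], [0.8339999914169312, 0.17399999499320984], [0.7749999761581421, 0.4749999940395355]]
handle-ish ((535.5791015625, 252.22430419921875), (124.91685485839844, 294.6019287109375), 22.957563400268555) 0.060540300303785544
tray ((466.3885498046875, -336.6348876953125), (166.0779571533203, 288.00048828125), 86.57701873779297) floor [0.00173008 0.00489323 0.01852215]
top cabtop mm ((0.0, 0.0), (0.0, 0.0), 0.0) nan
1461
box [[0.0, 0.0], [0.0, 0.0], [0.0, 0.0], [0.0, 0.0]]
handle-ish ((535.6359252929688, 263.6015319824219), (130.9930877685547, 302.8931884765625), 19.91643714904785) 0.06010983257561554
tray ((474.6788635253906, -338.6913757324219), (171.45263671875, 277.2928161621094), 86.67243957519531) floor [-9.34416293e-05  4.19257777e-03  1.81422497e-02]
  return _methods._mean(a, axis=axis, dtype=dtype,
  ret = ret.dtype.type(ret / rcount)
```

The scene camera shows four dark slugs on the sheet, at about (384,270), (420,295), (381,327) and (458,326) in the 784 px picture. Ring gauge and master stand next to them. The drawer is already a little open, with its bar handle at about (478,155). In the top view the handle runs from (219,348) to (274,339). The red and yellow look-alikes stand off the sheet.

```bash
cat > cab2.py <<'E'
from h import *
best=None
for cam in ["scene","top"]:
    im=eyes.get_image(cam); P=pts(im).reshape(-1,3)
    reg=(P[:,0]>.4)&(P[:,0]<.9)&(P[:,1]>.08)&(P[:,1]<.52)
    t=P[reg&(abs(P[:,2]-.091)<.006)]; k=cv2.minAreaRect(t[:,:2].astype(np.float32)*1000); print(cam,"top",k)
    w,h=k[1]; a=k[2] if w<h else k[2]-90
    a=np.radians(a); ex=np.array([np.cos(a),np.sin(a)]); ey=np.array([-ex[1],ex[0]]); c=np.array(k[0])/1000
    print("yaw",np.degrees(a))
    L=np.c_[(P[reg][:,:2]-c)@ex,(P[reg][:,:2]-c)@ey,P[reg][:,2]]
    pan=L[(L[:,2]>.076)&(L[:,2]<.086)&(L[:,0]<-.14)&(abs(L[:,1])<.16)]
    print("panel top x",np.percentile(pan[:,0],[5,50,95]),"y",pan[:,1].min(),pan[:,1].max())
    x0=np.percentile(pan[:,0],5)
    hd=L[(L[:,0]<x0-.015)&(L[:,0]>x0-.06)&(L[:,2]>.04)&(L[:,2]<.07)&(abs(L[:,1])<.1)]
    print("handle n",len(hd),"x",np.percentile(hd[:,0],[5,50,95]),"y",hd[:,1].min(),hd[:,1].max(),"z",np.percentile(hd[:,2],[50,95]))
    b=hd[hd[:,0]<np.percentile(hd[:,0],50)+.004]; m=(b.max(0)+b.min(0))/2; print("handle world",np.round(c+ex*np.median(b[:,0])+ey*m[1],4))
E
python3 cab2.py
```

```text
scene top ((688.1870727539062, 302.212646484375), (236.21400451660156, 306.23651123046875), 10.995914459228516)
yaw 10.995914459228516
panel top x [-0.17498359 -0.16823091 -0.16171374] y -0.14782911686163847 0.14503947396037933
handle n 193 x [-0.21491419 -0.20857977 -0.1947941 ] y -0.0667047984608028 0.06526438827033139 z [0.05449402 0.05809637]
handle world [0.4828 0.2616]
top top ((689.3571166992188, 305.2069091796875), (237.09617614746094, 303.0718688964844), 10.836435317993164)
yaw 10.836435317993164
panel top x [-0.17669614 -0.17061072 -0.1638678 ] y -0.14774026861780348 0.1446229799966366
handle n 192 x [-0.21758733 -0.21214655 -0.19728401] y -0.06440477932959085 0.06240897924807651 z [0.05559358 0.0598723 ]
handle world [0.4799 0.2641]
```

```bash
cat > plan.py <<'E'
"""python3 plan.py  'x y z yawdeg grip rows' ...  -> rows for jog_arm (tool kept pointing down, yaw = heading of tool x)"""
import sys
from h import *
from scipy.spatial.transform import Rotation as R
o=ctrl.get_obs(); p=np.array(o["tool_pos"]); M=R.from_rotvec(o["tool_rot"])
down=lambda d: R.from_euler("z",d,degrees=True)*R.from_euler("x",180,degrees=True)
out=[]
for a in sys.argv[1:]:
    x,y,z,yaw,g,n=map(float,a.split()); n=int(n); p0,M0=p,M; T=np.array([x,y,z]); D=(M0.inv()*down(yaw)).as_rotvec()
    for i in range(1,n+1):
        s=i/n; s=s*s*(3-2*s)*.6+.4*s
        ps=p0+(T-p0)*s; Ms=M0*R.from_rotvec(D*s)
        sh=np.round(M.inv().apply(ps-p)/.06,2); tu=np.round((M.inv()*Ms).as_rotvec()/.1,2)
        if abs(np.r_[sh,tu]).max()>1: sys.exit(f"too fast, {a}: {sh} {tu}")
        p=p+M.apply(sh*.06); M=M*R.from_rotvec(tu*.1)
        out+=[*sh,*tu,g]
print(len(out)//7,"rows"); print("["+",".join(f"{v+0:g}" for v in out)+"]")
E
python3 plan.py '0.482 0.263 0.2 101 85 20'
```

```text
20 rows
[0.22,-0.27,0.01,0,0,-0.33,85,0.31,-0.35,0.02,0,0,-0.43,85,0.39,-0.42,0.02,0,0,-0.54,85,0.49,-0.45,0.02,0,0,-0.61,85,0.56,-0.47,0.03,0,0,-0.69,85,0.66,-0.48,0.03,0,0,-0.75,85,0.73,-0.44,0.03,0,0,-0.8,85,0.8,-0.41,0.03,0,0,-0.84,85,0.85,-0.35,0.04,0,0,-0.86,85,0.89,-0.27,0.03,0,0,-0.87,85,0.92,-0.2,0.03,0,0,-0.87,85,0.91,-0.12,0.04,0,0,-0.86,85,0.89,-0.03,0.03,0,0,-0.84,85,0.86,0.03,0.03,0,0,-0.8,85,0.8,0.1,0.03,0,0,-0.75,85,0.72,0.15,0.03,0,0,-0.69,85,0.64,0.17,0.02,0,0,-0.61,85,0.54,0.19,0.02,0,0,-0.54,85,0.44,0.17,0.02,0,0,-0.43,85,0.32,0.15,0.01,0,0,-0.33,85]
```

Call:
jog_arm(commands=[0.22, -0.27, 0.01, 0, 0, -0.33, 85, 0.31, -0.35, 0.02, 0, 0, -0.43, 85, 0.39, -0.42, 0.02, 0, 0, -0.54, 85, 0.49, -0.45, 0.02, 0, 0, -0.61, 85, 0.56, -0.47, 0.03, 0, 0, -0.69, 85, 0.66, -0.48, 0.03, 0, 0, -0.75, 85, 0.73, -0.44, 0.03, 0, 0, -0.8, 85, 0.8, -0.41, 0.03, 0, 0, -0.84, 85, 0.85, -0.35, 0.04, 0, 0, -0.86, 85, 0.89, -0.27, 0.03, 0, 0, -0.87, 85, 0.92, -0.2, 0.03, 0, 0, -0.87, 85, 0.91, -0.12, 0.04, 0, 0, -0.86, 85, 0.89, -0.03, 0.03, 0, 0, -0.84, 85, 0.86, 0.03, 0.03, 0, 0, -0.8, 85, 0.8, 0.1, 0.03, 0, 0, -0.75, 60, 0.72, 0.15, 0.03, 0, 0, -0.69, 60, 0.64, 0.17, 0.02, 0, 0, -0.61, 34, 0.54, 0.19, 0.02, 0, 0, -0.54, 34, 0.44, 0.17, 0.02, 0, 0, -0.43, 34, 0.32, 0.15, 0.01, 0, 0, -0.33, 34], newtons=60)

```text
t: 3.7
tool_pos: [0.4822, 0.2644, 0.2]
tool_rot: [-1.996, -2.426, 0.0]
contact_force: [0.4, -0.1, -0.3]
opening: 0.0339
grip_force: 0.0
```

```bash
cat > st.py <<'E'
from h import *
o=ctrl.get_obs(); r=np.array(o["tool_rot"]); print("t",round(float(o["t"]),2),"p",np.round(o["tool_pos"],4),"yaw",round(np.degrees(2*np.arctan2(r[1],r[0]))%360,1),"rot",np.round(r,3),"F",np.round(o["contact_force"],2),"open",round(float(o["opening"]),4),"grip",round(float(o["grip_force"]),1))
E
python3 st.py; python3 plan.py '0.482 0.263 0.1 101 28 6' '0.482 0.263 0.034 101 28 6' '0.482 0.263 0.034 101 0 4'
```

```text
t 3.7 p [0.4822 0.2644 0.2   ] yaw 101.1 rot [-1.996 -2.426  0.   ] F [ 0.36 -0.07 -0.26] open 0.0339 grip 0.0
16 rows
[0,0,0.19,0,0,0,28,-0.01,0,0.29,0,0,0.01,28,0,0,0.35,0,0,0,28,-0.01,0,0.36,0,0,0,28,0,-0.01,0.29,0,0,0.01,28,0,0,0.19,0,0,0,28,0,0,0.12,0,0,0,28,0,0,0.2,0,0,0,28,0,0,0.23,0,0,0,28,0,0,0.23,0,0,0,28,0,0,0.2,0,0,0,28,0,0,0.12,0,0,0,28,0,0,0,0,0,0,0,0,0,0,0,0,0,0,0,0,0,0,0,0,0,0,0,0,0,0,0,0]
```

Call:
jog_arm(commands=[-0.02, 0, 0.2, 0, 0, 0, 30, 0, 0, 0.4, 0, 0, 0, 30, 0, 0, 0.5, 0, 0, 0, 30, 0, 0, 0.5, 0, 0, 0, 30, 0, 0, 0.4, 0, 0, 0, 30, 0, 0, 0.3, 0, 0, 0, 30, 0, 0, 0.2, 0, 0, 0, 30, 0, 0, 0.15, 0, 0, 0, 30, 0, 0, 0.12, 0, 0, 0, 30, 0, 0, 0, 0, 0, 0, 30, 0, 0, 0, 0, 0, 0, 0, 0, 0, 0, 0, 0, 0, 0, 0, 0, 0, 0, 0, 0, 0, 0, 0, 0, 0, 0, 0, 0])

```text
t: 5.45
tool_pos: [0.483, 0.2624, 0.0348]
tool_rot: [1.998, 2.424, 0.002]
contact_force: [-0.4, -0.5, 5.5]
opening: 0.0085
grip_force: 58.5
```

```bash
python3 st.py
```

```text
t 5.45 p [0.483  0.2624 0.0348] yaw 101.0 rot [1.998e+00 2.424e+00 2.000e-03] F [-0.44 -0.48  5.53] open 0.0085 grip 58.5
```

Call:
jog_arm(commands=[0, -0.1, 0, 0, 0, 0, 0, 0, -0.2, 0, 0, 0, 0, 0, 0, -0.25, 0, 0, 0, 0, 0, 0, -0.25, 0, 0, 0, 0, 0, 0, -0.25, 0, 0, 0, 0, 0, 0, -0.25, 0, 0, 0, 0, 0, 0, -0.25, 0, 0, 0, 0, 0, 0, -0.2, 0, 0, 0, 0, 0, 0, -0.15, 0, 0, 0, 0, 0, 0, -0.12, 0, 0, 0, 0, 0, 0, -0.05, 0, 0, 0, 0, 0, 0, 0, 0, 0, 0, 0, 0])

```text
t: 6.95
tool_pos: [0.36, 0.2389, 0.0348]
tool_rot: [-1.998, -2.424, -0.002]
contact_force: [-0.8, 2.2, 9.1]
opening: 0.0089
grip_force: 60.0
```

```bash
python3 st.py; python3 cab2.py | grep -v hand
```

```text
t 6.95 p [0.36   0.2389 0.0348] yaw 101.0 rot [-1.998e+00 -2.424e+00 -2.000e-03] F [-0.82  2.21  9.14] open 0.0089 grip 60.0
scene top ((600.9432373046875, 285.7088317871094), (413.4925231933594, 307.96038818359375), 10.886157989501953)
yaw -79.11384201049805
panel top x [-0.15368362 -0.14815607 -0.14201984] y 0.03262882956778921 0.1560407125725997Traceback (most recent call last):
  File "cab2.py", line 15, in <module>
    print("handle n",len(hd),"x",np.percentile(hd[:,0],[5,50,95]),"y",hd[:,1].min(),hd[:,1].max(),"z",np.percentile(hd[:,2],[50,95]))
                                 ~~~~~~~~~~~~~^^^^^^^^^^^^^^^^^^^
    return _quantile_unchecked(
        a, q, axis, out, overwrite_input, method, keepdims, weights)
    return _ureduce(a,
                    func=_quantile_ureduce_func,
    ...<5 lines>...
                    overwrite_input=overwrite_input,
                    method=method)
    r = func(a, **kwargs)
    result = _quantile(arr,
                       quantiles=q,
    ...<2 lines>...
                       out=out,
                       weights=wgt)
    slices_having_nans = np.isnan(arr[-1, ...])
                                  ~~~^^^^^^^^^
IndexError: index -1 is out of bounds for axis 0 with size 0
```

Call:
jog_arm(commands=[0, 0, 0, 0, 0, 0, 30, 0, 0, 0, 0, 0, 0, 30, 0, 0, 0, 0, 0, 0, 30, 0, 0, -0.2, 0, 0, 0, 30, 0, 0, -0.4, 0, 0, 0, 30, 0, 0, -0.5, 0, 0, 0, 30, 0, 0, -0.5, 0, 0, 0, 30, 0, 0, -0.5, 0, 0, 0, 60, 0, 0, -0.4, 0, 0, 0, 60, 0, 0, -0.2, 0, 0, 0, 60])

```text
t: 8.25
tool_pos: [0.3611, 0.2386, 0.1982]
tool_rot: [1.997, 2.423, 0.004]
contact_force: [-0.1, 0.3, 0.1]
opening: 0.06
grip_force: 0.0
```

```bash
cat > slugs.py <<'E'
from h import *
A=[]
for cam in ["scene","top"]:
    im=eyes.get_image(cam); P=pts(im)
    for d in nets.silhouettes(cam,"slug1"):
        m=d["mask"]; c=im["image"][m].mean(0)
        if c.max()-c.min()>60: continue
        q=P[m]; q=q[~np.isnan(q[:,0])]
        if not len(q): continue
        zt=np.percentile(q[:,2],90); t=q[q[:,2]>zt-.006]
        print(cam,round(d["p"],2),"n",m.sum(),"mid",np.round((t.max(0)+t.min(0))/2,3),"ztop",round(zt,3),"ext",np.round(np.ptp(t,axis=0)[:2],3))
E
python3 st.py; python3 slugs.py; python3 plan.py '0.518 -0.035 0.12 11 60 20'
```

```text
t 8.25 p [0.3611 0.2386 0.1982] yaw 101.0 rot [1.997 2.423 0.004] F [-0.14  0.32  0.11] open 0.06 grip 0.0
scene 0.91 n 434 mid [ 0.682 -0.045  0.044] ztop 0.045 ext [0.042 0.043]
scene 0.9 n 392 mid [ 0.597 -0.035  0.044] ztop 0.045 ext [0.043 0.042]
scene 0.73 n 350 mid [ 0.52  -0.036  0.044] ztop 0.045 ext [0.043 0.04 ]
scene 0.64 n 425 mid [ 0.589 -0.124  0.044] ztop 0.045 ext [0.042 0.042]
top 0.67 n 165 mid [ 0.595 -0.032  0.045] ztop 0.047 ext [0.039 0.038]
top 0.51 n 159 mid [ 0.518 -0.033  0.046] ztop 0.047 ext [0.038 0.038]
top 0.51 n 185 mid [ 0.588 -0.121  0.045] ztop 0.046 ext [0.042 0.041]
top 0.45 n 190 mid [ 0.681 -0.043  0.045] ztop 0.046 ext [0.041 0.039]too fast, 0.518 -0.035 0.12 11 60 20: [-0.2   0.26  0.08] [-0.    0.    1.01]
```

```bash
sed -i 's/\*\.6+\.4\*s/*.4+.6*s/' plan.py; python3 plan.py '0.519 -0.0345 0.12 11 60 20'
```

```text
20 rows
[-0.16,0.06,0.04,0,0,0.52,60,-0.19,0.07,0.05,0,0,0.6,60,-0.2,0.1,0.05,0,0,0.68,60,-0.22,0.12,0.06,0,0,0.74,60,-0.22,0.15,0.07,0,0,0.8,60,-0.22,0.18,0.06,0,0,0.84,60,-0.22,0.2,0.07,0,0,0.89,60,-0.2,0.23,0.08,0,0,0.91,60,-0.19,0.25,0.07,0,0,0.93,60,-0.16,0.27,0.08,0,0.01,0.94,60,-0.14,0.29,0.07,0,0,0.94,60,-0.11,0.29,0.08,0,0,0.94,60,-0.08,0.29,0.07,0,0,0.91,60,-0.05,0.3,0.07,0,0,0.88,60,-0.02,0.28,0.07,0,0,0.85,60,0,0.27,0.06,0,0,0.8,60,0.02,0.24,0.06,0,0,0.74,60,0.04,0.23,0.05,0,0,0.68,60,0.04,0.19,0.05,0,0,0.6,60,0.05,0.17,0.04,0,0,0.52,60]
```

Call:
jog_arm(commands=[-0.16, 0.06, 0.04, 0, 0, 0.52, 60, -0.19, 0.07, 0.05, 0, 0, 0.6, 60, -0.2, 0.1, 0.05, 0, 0, 0.68, 60, -0.22, 0.12, 0.06, 0, 0, 0.74, 60, -0.22, 0.15, 0.07, 0, 0, 0.8, 60, -0.22, 0.18, 0.06, 0, 0, 0.84, 60, -0.22, 0.2, 0.07, 0, 0, 0.89, 60, -0.2, 0.23, 0.08, 0, 0, 0.91, 60, -0.19, 0.25, 0.07, 0, 0, 0.93, 60, -0.16, 0.27, 0.08, 0, 0, 0.94, 60, -0.14, 0.29, 0.07, 0, 0, 0.94, 60, -0.11, 0.29, 0.08, 0, 0, 0.94, 60, -0.08, 0.29, 0.07, 0, 0, 0.91, 60, -0.05, 0.3, 0.07, 0, 0, 0.88, 60, -0.02, 0.28, 0.07, 0, 0, 0.85, 60, 0, 0.27, 0.06, 0, 0, 0.8, 60, 0.02, 0.24, 0.06, 0, 0, 0.74, 60, 0.04, 0.23, 0.05, 0, 0, 0.68, 60, 0.04, 0.19, 0.05, 0, 0, 0.6, 60, 0.05, 0.17, 0.04, 0, 0, 0.52, 60])

```text
t: 10.95
tool_pos: [0.5194, -0.0355, 0.1203]
tool_rot: [-3.128, -0.293, 0.001]
contact_force: [0.3, 0.1, 0.3]
opening: 0.0602
grip_force: 0.0
```

```bash
cat > w.py <<'E'
# mean force and joint effort over held periods
from h import *
import sys
F=[];E=[]
for i in range(int(sys.argv[1])):
    nets.silhouettes("top","slug1") if i%2 else eyes.get_image("top")
    o=ctrl.get_obs(); F.append(o["contact_force"]); E.append(o["effort"])
F=np.array(F);E=np.array(E)
print("Fz",np.round(F[:,2],2),"mean",round(F[:,2].mean(),3),"xy",np.round(F[:,:2].mean(0),2)); print("eff mean",np.round(E.mean(0),3),"sd",np.round(E.std(0),3),"t",o["t"])
E
python3 st.py; python3 w.py 6; python3 st.py; python3 plan.py '0.519 -0.0345 0.010 11 60 8'
```

```text
t 10.95 p [ 0.5194 -0.0355  0.1203] yaw 10.7 rot [-3.128e+00 -2.930e-01  1.000e-03] F [0.27 0.12 0.35] open 0.0602 grip 0.0
Fz [ 0.17  1.07  0.73  0.33  0.41 -0.03] mean 0.445 xy [-0.04 -0.35]
eff mean [ 1.1000e-02 -3.0089e+01 -3.4593e+01  1.2000e-02  8.0000e-03  4.4000e-02] sd [0.752 0.482 0.215 0.085 0.075 0.048] t 11.25
t 11.25 p [ 0.5193 -0.0341  0.1209] yaw 11.0 rot [-3.127 -0.301  0.   ] F [-0.55  0.06 -0.03] open 0.0602 grip 0.0
8 rows
[0,0,0.17,0,0,0,60,0,0,0.22,0,0,0,60,0,0,0.26,0,0,0,60,0,0,0.27,0,0,0,60,0,0,0.28,0,0,0,60,-0.01,0,0.26,0,0,0,60,0,0.01,0.22,0,0,0,60,0,0,0.17,0,0,0,60]
```

Call:
jog_arm(commands=[0, 0, 0.2, 0, 0, 0, 60, 0, 0, 0.3, 0, 0, 0, 60, 0, 0, 0.35, 0, 0, 0, 60, 0, 0, 0.35, 0, 0, 0, 60, 0, 0, 0.3, 0, 0, 0, 60, 0, 0, 0.2, 0, 0, 0, 60, 0, 0, 0.13, 0, 0, 0, 60, 0, 0, 0, 0, 0, 0, 60, 0, 0, 0, 0, 0, 0, 30, 0, 0, 0, 0, 0, 0, 30, 0, 0, 0, 0, 0, 0, 30, 0, 0, 0, 0, 0, 0, 30, 0, 0, -0.1, 0, 0, 0, 30, 0, 0, -0.3, 0, 0, 0, 30, 0, 0, -0.4, 0, 0, 0, 30, 0, 0, -0.4, 0, 0, 0, 30, 0, 0, -0.4, 0, 0, 0, 30, 0, 0, -0.2, 0, 0, 0, 30, 0, 0, -0.05, 0, 0, 0, 30, 0, 0, 0, 0, 0, 0, 30], newtons=40)

```text
t: 13.75
tool_pos: [0.5189, -0.0342, 0.1214]
tool_rot: [-3.127, -0.301, 0.002]
contact_force: [0.2, -0.3, -3.1]
opening: 0.0424
grip_force: 41.4
```

```bash
python3 w.py 12; python3 st.py
```

```text
Fz [-3.61 -4.34 -3.52 -3.17 -3.39 -3.4  -2.63 -2.85 -4.21 -3.21 -3.89 -3.78] mean -3.501 xy [-0.23  0.07]
eff mean [-0.0000e+00 -3.2001e+01 -3.6696e+01 -4.0000e-03  1.2000e-02 -0.0000e+00] sd [0.001 0.198 0.178 0.    0.005 0.   ] t 14.35
t 14.35 p [ 0.5195 -0.0342  0.1221] yaw 11.0 rot [-3.127 -0.301  0.   ] F [-0.18 -0.13 -3.78] open 0.0427 grip 41.4
```

```bash
cat > dr.py <<'E'
from h import *
ex=np.array([.9816,.191]);ey=np.array([-.191,.9816]);c=np.array([.516,.269])
for cam in ["top","scene"]:
    im=eyes.get_image(cam); P=pts(im).reshape(-1,3); L=np.c_[(P[:,:2]-c)@ex,(P[:,:2]-c)@ey,P[:,2]]
    f=L[(abs(L[:,0])<.15)&(abs(L[:,1])<.15)&(abs(L[:,2]-.022)<.005)]
    print(cam,"floor z",np.median(f[:,2]),"x",np.percentile(f[:,0],[1,99]),"y",np.percentile(f[:,1],[1,99]))
    w=L[(abs(L[:,0])<.2)&(abs(L[:,1])<.17)&(abs(L[:,2]-.082)<.004)]; print("panel x",np.percentile(w[:,0],[5,50,95]))
    t=L[(abs(L[:,0])<.2)&(abs(L[:,1])<.12)&(abs(L[:,2]-.091)<.004)]; print("top edge x",np.percentile(t[:,0],[1]))
    if cam=="scene": save(im,"a1.png")
E
python3 dr.py; python3 plan.py '0.491 0.188 0.14 11 30 12' '0.491 0.188 0.031 11 30 8'
```

```text
top floor z 0.021634662680375394 x [-0.09665529  0.06775776] y [-0.13259408  0.1299749 ]
panel x [-0.11639558  0.0796853   0.18913157]
top edge x [0.06023518]
scene floor z 0.021200429218922845 x [-0.09839281  0.08408588] y [-0.14866986  0.13083177]
panel x [-0.11431202  0.11238208  0.191093  ]
top edge x [0.05926975]
20 rows
[0.01,-0.22,-0.02,0,0,0,30,0.02,-0.26,-0.02,0,0,0,30,0.02,-0.31,-0.02,0,0,0,30,0.02,-0.34,-0.03,0,0,0,30,0.03,-0.36,-0.03,0,0,0,30,0.02,-0.37,-0.03,0,0,0,30,0.02,-0.37,-0.03,0,0,0,30,0.03,-0.36,-0.03,0,0,0,30,0.02,-0.34,-0.02,0,0,0,30,0.02,-0.31,-0.03,0,0,0,30,0.02,-0.27,-0.02,0,0,0,30,0.01,-0.22,-0.02,0,0,0,30,0,0,0.17,0,0,0,30,0,0,0.22,0,0,0,30,0,0,0.25,0,0,0,30,0,0,0.27,0,0,0,30,0,0,0.27,0,0,0,30,0,0,0.25,0,0,0,30,0,0,0.22,0,0,0,30,0,0,0.17,0,0,0,30]
```

View pics/a1.png

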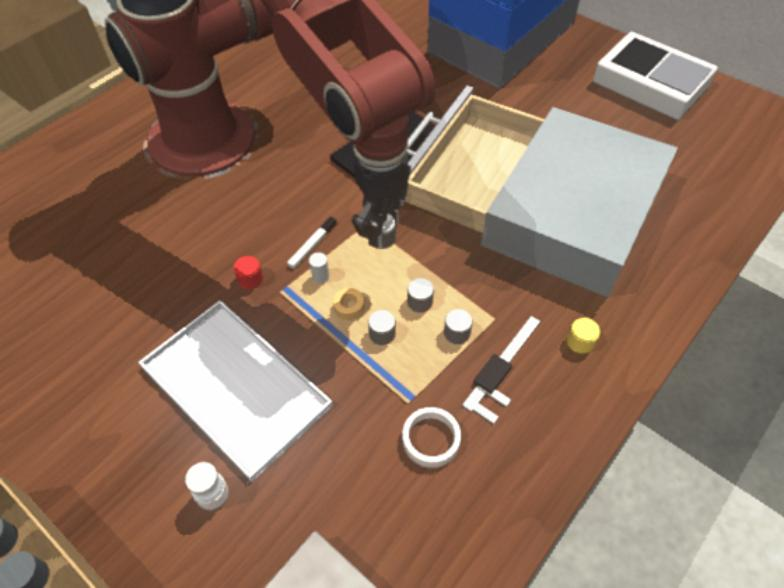

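The drawer stands well open (inside around (480,150)). The first slug is held upright in the gripper at (382,232), and the other three are undisturbed.

Call:
jog_arm(commands=[0.01, -0.22, -0.02, 0, 0, 0, 30, 0.02, -0.26, -0.02, 0, 0, 0, 30, 0.02, -0.31, -0.02, 0, 0, 0, 30, 0.02, -0.34, -0.03, 0, 0, 0, 30, 0.03, -0.36, -0.03, 0, 0, 0, 30, 0.02, -0.37, -0.03, 0, 0, 0, 30, 0.02, -0.37, -0.03, 0, 0, 0, 30, 0.03, -0.36, -0.03, 0, 0, 0, 30, 0.02, -0.34, -0.02, 0, 0, 0, 30, 0.02, -0.31, -0.03, 0, 0, 0, 30, 0.02, -0.27, -0.02, 0, 0, 0, 30, 0.01, -0.22, -0.02, 0, 0, 0, 30, 0, 0, 0.17, 0, 0, 0, 30, 0, 0, 0.25, 0, 0, 0, 30, 0, 0, 0.3, 0, 0, 0, 30, 0, 0, 0.3, 0, 0, 0, 30, 0, 0, 0.3, 0, 0, 0, 30, 0, 0, 0.2, 0, 0, 0, 30, 0, 0, 0.1, 0, 0, 0, 30, 0, 0, 0, 0, 0, 0, 30])

```text
t: 16.95
tool_pos: [0.4909, 0.1882, 0.0426]
tool_rot: [3.127, 0.301, -0.001]
contact_force: [-0.5, 0.6, -3.0]
opening: 0.0428
grip_force: 41.5
```

```bash
python3 st.py
```

```text
t 16.95 p [0.4909 0.1882 0.0426] yaw 11.0 rot [ 3.127e+00  3.010e-01 -1.000e-03] F [-0.5   0.63 -2.98] open 0.0428 grip 41.5
```

Call:
jog_arm(commands=[0, 0, 0.1, 0, 0, 0, 30, 0, 0, 0.07, 0, 0, 0, 30, 0, 0, 0.04, 0, 0, 0, 30, 0, 0, 0.01, 0, 0, 0, 30, 0, 0, 0, 0, 0, 0, 30, 0, 0, 0, 0, 0, 0, 56, 0, 0, 0, 0, 0, 0, 56, 0, 0, 0, 0, 0, 0, 56, 0, 0, -0.1, 0, 0, 0, 56, 0, 0, -0.3, 0, 0, 0, 56, 0, 0, -0.4, 0, 0, 0, 56, 0, 0, -0.4, 0, 0, 0, 60, 0, 0, -0.4, 0, 0, 0, 60, 0, 0, -0.2, 0, 0, 0, 60])

```text
t: 18.7
tool_pos: [0.4921, 0.1885, 0.1408]
tool_rot: [-3.127, -0.301, -0.007]
contact_force: [-0.4, 0.0, -0.1]
opening: 0.0602
grip_force: 0.0
```

```bash
python3 st.py; python3 slugs.py; python3 plan.py '0.5955 -0.0335 0.12 11 60 13' '0.5955 -0.0335 0.011 11 60 7'
```

```text
t 18.7 p [0.4921 0.1885 0.1408] yaw 11.0 rot [-3.127 -0.301 -0.007] F [-0.45  0.01 -0.08] open 0.0602 grip 0.0
scene 0.86 n 407 mid [ 0.59  -0.124  0.044] ztop 0.045 ext [0.041 0.041]
scene 0.71 n 352 mid [ 0.598 -0.036  0.044] ztop 0.045 ext [0.04  0.041]
scene 0.58 n 349 mid [ 0.681 -0.047  0.045] ztop 0.046 ext [0.039 0.039]
top 0.73 n 199 mid [ 0.681 -0.042  0.045] ztop 0.046 ext [0.04  0.042]
top 0.73 n 168 mid [ 0.587 -0.12   0.045] ztop 0.046 ext [0.036 0.038]
top 0.51 n 189 mid [ 0.596 -0.033  0.046] ztop 0.046 ext [0.042 0.041]
top 0.49 n 106 mid [0.479 0.16  0.226] ztop 0.066 ext [0.027 0.071]
20 rows
[0.05,0.21,0.02,0,0,0,60,0.07,0.26,0.01,0,0,0,60,0.07,0.29,0.03,0,0,0,60,0.09,0.33,0.02,0,0,0,60,0.09,0.35,0.03,0,0,0,60,0.09,0.36,0.02,0,0,0,60,0.09,0.36,0.03,0,0,0,60,0.09,0.36,0.03,0,0,0,60,0.09,0.35,0.02,0,0,0,60,0.09,0.33,0.03,0,0,0,60,0.07,0.29,0.02,0,0,0,60,0.07,0.26,0.02,0,0,0,60,0.05,0.21,0.01,0,0,0,60,0,0,0.2,0,0,0,60,0,0,0.26,0,0,0,60,0,0,0.29,0,0,0,60,0,0,0.31,0,0,0,60,0,0,0.3,0,0,0,60,0,0,0.26,0,0,0,60,0,0,0.2,0,0,0,60]
```

Call:
jog_arm(commands=[0.05, 0.21, 0.02, 0, 0, 0, 60, 0.07, 0.26, 0.01, 0, 0, 0, 60, 0.07, 0.29, 0.03, 0, 0, 0, 60, 0.09, 0.33, 0.02, 0, 0, 0, 60, 0.09, 0.35, 0.03, 0, 0, 0, 60, 0.09, 0.36, 0.02, 0, 0, 0, 60, 0.09, 0.36, 0.03, 0, 0, 0, 60, 0.09, 0.36, 0.03, 0, 0, 0, 60, 0.09, 0.35, 0.02, 0, 0, 0, 60, 0.09, 0.33, 0.03, 0, 0, 0, 60, 0.07, 0.29, 0.02, 0, 0, 0, 60, 0.07, 0.26, 0.02, 0, 0, 0, 60, 0.06, 0.22, 0.01, 0, 0, 0, 60, 0, 0, 0, 0, 0, 0, 60])

```text
t: 20.65
tool_pos: [0.5967, -0.0347, 0.1203]
tool_rot: [-3.127, -0.299, 0.0]
contact_force: [0.4, 0.2, 0.4]
opening: 0.06
grip_force: 0.0
```

```bash
python3 w.py 8; python3 st.py
```

```text
Fz [ 0.32 -0.28 -0.84  0.61 -0.34 -0.8  -0.49  0.45] mean -0.173 xy [-0.04 -0.05]
eff mean [-2.0700e-01 -3.8024e+01 -3.4665e+01 -9.0000e-03 -6.0000e-03 -2.0000e-03] sd [0.16  0.044 0.082 0.011 0.009 0.004] t 21.05
t 21.05 p [ 0.5963 -0.0335  0.1204] yaw 11.0 rot [-3.127 -0.302 -0.   ] F [0.36 0.22 0.45] open 0.0601 grip 0.0
```

Call:
jog_arm(commands=[0, 0, 0.2, 0, 0, 0, 60, 0, 0, 0.3, 0, 0, 0, 60, 0, 0, 0.35, 0, 0, 0, 60, 0, 0, 0.35, 0, 0, 0, 60, 0, 0, 0.3, 0, 0, 0, 60, 0, 0, 0.2, 0, 0, 0, 60, 0, 0, 0.12, 0, 0, 0, 60, 0, 0, 0, 0, 0, 0, 60, 0, 0, 0, 0, 0, 0, 30, 0, 0, 0, 0, 0, 0, 30, 0, 0, 0, 0, 0, 0, 30, 0, 0, 0, 0, 0, 0, 30, 0, 0, -0.1, 0, 0, 0, 30, 0, 0, -0.3, 0, 0, 0, 30, 0, 0, -0.4, 0, 0, 0, 30, 0, 0, -0.4, 0, 0, 0, 30, 0, 0, -0.4, 0, 0, 0, 30, 0, 0, -0.2, 0, 0, 0, 30, 0, 0, -0.02, 0, 0, 0, 30, 0, 0, 0, 0, 0, 0, 30])

```text
t: 23.55
tool_pos: [0.5957, -0.0338, 0.1193]
tool_rot: [-3.127, -0.301, 0.003]
contact_force: [-0.0, 0.8, -2.4]
opening: 0.0426
grip_force: 41.1
```

```bash
python3 w.py 12; python3 st.py; python3 plan.py '0.477 0.262 0.14 11 30 14';  python3 plan.py '0.40 -0.335 0.12 11 30 16'
```

```text
Fz [-2.4  -2.5  -1.86 -2.87 -2.31 -1.49 -1.67 -2.45 -1.98 -1.58 -1.63 -1.82] mean -2.047 xy [0.2  0.04]
eff mean [ 1.0000e-03 -3.9472e+01 -3.5799e+01 -1.0000e-03  6.0000e-03 -0.0000e+00] sd [0.002 0.216 0.171 0.    0.004 0.   ] t 24.15
t 24.15 p [ 0.5964 -0.034   0.1203] yaw 11.0 rot [3.127 0.301 0.   ] F [ 0.41 -0.72 -1.82] open 0.0428 grip 41.1
14 rows
[-0.05,-0.25,-0.02,0,0,0,30,-0.06,-0.31,-0.02,0,0,0,30,-0.07,-0.36,-0.02,0,0,0,30,-0.07,-0.39,-0.02,0,0,0,30,-0.09,-0.42,-0.03,0,0,0,30,-0.08,-0.43,-0.03,0,0,0,30,-0.09,-0.45,-0.02,0,0,0,30,-0.08,-0.45,-0.03,0,0,0,30,-0.09,-0.43,-0.03,0,0,0,30,-0.08,-0.42,-0.03,0,0,0,30,-0.08,-0.39,-0.02,0,0,0,30,-0.06,-0.36,-0.02,0,0,0,30,-0.06,-0.31,-0.02,0,0,0,30,-0.05,-0.25,-0.02,0,0,0,30]
16 rows
[-0.18,0.18,0,0,0,0,30,-0.2,0.22,0,0,0,0,30,-0.24,0.24,0,0,0,0,30,-0.27,0.27,0,0,0,0,30,-0.28,0.3,0,0,0,0,30,-0.3,0.3,0,0,0,0,30,-0.3,0.32,0,0,0,0,30,-0.32,0.32,0,0,0,0,30,-0.31,0.32,0,0,0,0,30,-0.3,0.32,0,0,0,0,30,-0.3,0.31,0,0,0,0,30,-0.28,0.29,0,0,0,0,30,-0.27,0.27,0,0,0,0,30,-0.24,0.24,0,0,0,0,30,-0.21,0.22,0,0,0,0,30,-0.17,0.18,0.01,0,0,0,30]
```

Call:
jog_arm(commands=[-0.18, 0.18, 0, 0, 0, 0, 30, -0.2, 0.22, 0, 0, 0, 0, 30, -0.24, 0.24, 0, 0, 0, 0, 30, -0.27, 0.27, 0, 0, 0, 0, 30, -0.28, 0.3, 0, 0, 0, 0, 30, -0.3, 0.3, 0, 0, 0, 0, 30, -0.3, 0.32, 0, 0, 0, 0, 30, -0.32, 0.32, 0, 0, 0, 0, 30, -0.31, 0.32, 0, 0, 0, 0, 30, -0.3, 0.32, 0, 0, 0, 0, 30, -0.3, 0.31, 0, 0, 0, 0, 30, -0.28, 0.29, 0, 0, 0, 0, 30, -0.27, 0.27, 0, 0, 0, 0, 30, -0.24, 0.24, 0.1, 0, 0, 0, 30, -0.21, 0.22, 0.2, 0, 0, 0, 30, -0.17, 0.18, 0.3, 0, 0, 0, 30, 0, 0, 0.4, 0, 0, 0, 30, 0, 0, 0.4, 0, 0, 0, 30, 0, 0, 0.2, 0, 0, 0, 30, 0, 0, 0, 0, 0, 0, 30])

```text
t: 26.65
tool_pos: [0.3991, -0.3341, 0.0227]
tool_rot: [-3.125, -0.301, 0.003]
contact_force: [-0.7, -0.2, -2.1]
opening: 0.0428
grip_force: 41.1
```

```bash
python3 st.py
```

```text
t 26.65 p [ 0.3991 -0.3341  0.0227] yaw 11.0 rot [-3.125e+00 -3.010e-01  3.000e-03] F [-0.7  -0.17 -2.08] open 0.0428 grip 41.1
```

Down 0.0117 m to the tray floor, then release and rise.

Call:
jog_arm(commands=[0, 0, 0.1, 0, 0, 0, 30, 0, 0, 0.06, 0, 0, 0, 30, 0, 0, 0.03, 0, 0, 0, 30, 0, 0, 0.01, 0, 0, 0, 30, 0, 0, 0, 0, 0, 0, 30, 0, 0, 0, 0, 0, 0, 56, 0, 0, 0, 0, 0, 0, 56, 0, 0, 0, 0, 0, 0, 56, 0, 0, -0.1, 0, 0, 0, 56, 0, 0, -0.3, 0, 0, 0, 56, 0, 0, -0.4, 0, 0, 0, 56, 0, 0, -0.4, 0, 0, 0, 60, 0, 0, -0.4, 0, 0, 0, 60, 0, 0, -0.2, 0, 0, 0, 60])

```text
t: 28.4
tool_pos: [0.4009, -0.3359, 0.1234]
tool_rot: [3.124, 0.301, 0.004]
contact_force: [0.6, -0.3, -0.4]
opening: 0.06
grip_force: 0.0
```

```bash
python3 st.py; python3 slugs.py; python3 plan.py '0.5885 -0.122 0.12 11 60 13'
```

```text
t 28.4 p [ 0.4009 -0.3359  0.1234] yaw 11.0 rot [3.124 0.301 0.004] F [ 0.62 -0.32 -0.44] open 0.06 grip 0.0
scene 0.9 n 400 mid [ 0.682 -0.045  0.044] ztop 0.045 ext [0.042 0.041]
scene 0.84 n 409 mid [ 0.589 -0.123  0.044] ztop 0.046 ext [0.041 0.04 ]
scene 0.64 n 281 mid [0.492 0.185 0.061] ztop 0.063 ext [0.039 0.043]
scene 0.61 n 495 mid [ 0.399 -0.339  0.045] ztop 0.046 ext [0.041 0.04 ]
scene 0.58 n 759 mid [ 0.576 -0.473  0.075] ztop 0.077 ext [0.041 0.04 ]
top 0.73 n 184 mid [ 0.587 -0.12   0.045] ztop 0.046 ext [0.041 0.039]
top 0.68 n 194 mid [ 0.68  -0.043  0.045] ztop 0.046 ext [0.042 0.039]
top 0.63 n 60 mid [ 0.41  -0.318  0.108] ztop 0.046 ext [0.014 0.05 ]
top 0.5 n 187 mid [0.488 0.188 0.063] ztop 0.065 ext [0.038 0.038]
13 rows
[0.2,-0.15,0,0,0,0,60,0.24,-0.19,0,0,0,0,60,0.28,-0.21,0,0,0,0,60,0.31,-0.24,0,0,0,0,60,0.34,-0.26,0,0,0,0,60,0.34,-0.26,0,0,0,0,60,0.34,-0.26,0,0,0,0,60,0.35,-0.27,0,0,0,0,60,0.33,-0.25,0,0,0,0,60,0.31,-0.24,0,0,0,0,60,0.28,-0.21,0,0,0,0,60,0.24,-0.19,0,0,0,0,60,0.2,-0.15,0,0,0,0,60]
```

Call:
jog_arm(commands=[0.2, -0.15, 0, 0, 0, 0, 60, 0.24, -0.19, 0, 0, 0, 0, 60, 0.28, -0.21, 0, 0, 0, 0, 60, 0.31, -0.24, 0, 0, 0, 0, 60, 0.34, -0.26, 0.01, 0, 0, 0, 60, 0.34, -0.26, 0.02, 0, 0, 0, 60, 0.34, -0.26, 0.02, 0, 0, 0, 60, 0.35, -0.27, 0.01, 0, 0, 0, 60, 0.33, -0.25, 0, 0, 0, 0, 60, 0.31, -0.24, 0, 0, 0, 0, 60, 0.28, -0.21, 0, 0, 0, 0, 60, 0.24, -0.19, 0, 0, 0, 0, 60, 0.2, -0.15, 0, 0, 0, 0, 60, 0, 0, 0, 0, 0, 0, 60])

```text
t: 30.35
tool_pos: [0.589, -0.1216, 0.1167]
tool_rot: [3.127, 0.303, -0.0]
contact_force: [0.4, -0.5, 0.9]
opening: 0.0602
grip_force: 0.0
```

```bash
python3 w.py 6; python3 st.py
```

```text
Fz [-0.27  0.12 -0.34 -0.28  0.37 -0.15] mean -0.092 xy [0.13 0.28]
eff mean [ 3.0200e-01 -3.8489e+01 -3.4581e+01  1.5000e-02 -4.0000e-03  3.0000e-03] sd [0.157 0.01  0.068 0.013 0.005 0.005] t 30.65
t 30.65 p [ 0.5882 -0.1228  0.1167] yaw 10.9 rot [ 3.127  0.299 -0.   ] F [ 0.2  -0.85 -0.15] open 0.0599 grip 0.0
```

Down 0.105 (1.76 units), grip, and back up.

Call:
jog_arm(commands=[0, 0, 0.2, 0, 0, 0, 60, 0, 0, 0.3, 0, 0, 0, 60, 0, 0, 0.35, 0, 0, 0, 60, 0, 0, 0.35, 0, 0, 0, 60, 0, 0, 0.3, 0, 0, 0, 60, 0, 0, 0.16, 0, 0, 0, 60, 0, 0, 0.1, 0, 0, 0, 60, 0, 0, 0, 0, 0, 0, 60, 0, 0, 0, 0, 0, 0, 30, 0, 0, 0, 0, 0, 0, 30, 0, 0, 0, 0, 0, 0, 30, 0, 0, 0, 0, 0, 0, 30, 0, 0, -0.1, 0, 0, 0, 30, 0, 0, -0.3, 0, 0, 0, 30, 0, 0, -0.4, 0, 0, 0, 30, 0, 0, -0.4, 0, 0, 0, 30, 0, 0, -0.4, 0, 0, 0, 30, 0, 0, -0.16, 0, 0, 0, 30, 0, 0, 0, 0, 0, 0, 30, 0, 0, 0, 0, 0, 0, 30])

```text
t: 33.15
tool_pos: [0.5876, -0.122, 0.1154]
tool_rot: [-3.126, -0.301, 0.003]
contact_force: [0.2, 0.4, -2.9]
opening: 0.0426
grip_force: 41.4
```

```bash
python3 w.py 12; python3 st.py; python3 plan.py '0.474 0.270 0.14 11 30 15';  python3 plan.py '0.475 -0.338 0.12 11 30 12'
```

```text
Fz [-2.58 -2.88 -2.54 -2.47 -2.89 -2.56 -2.86 -2.42 -1.63 -2.68 -2.35 -2.51] mean -2.53 xy [-0.18 -0.14]
eff mean [ 1.0000e-03 -3.9951e+01 -3.5728e+01 -2.0000e-03  7.0000e-03  0.0000e+00] sd [0.002 0.189 0.142 0.    0.004 0.   ] t 33.75
t 33.75 p [ 0.5885 -0.1223  0.1167] yaw 11.0 rot [3.127 0.301 0.   ] F [ 0.53  0.36 -2.51] open 0.0431 grip 41.4
15 rows
[-0.03,-0.31,-0.02,0,0,0,30,-0.03,-0.36,-0.02,0,0,0,30,-0.04,-0.43,-0.02,0,0,0,30,-0.04,-0.46,-0.03,0,0,0,30,-0.05,-0.5,-0.03,0,0,0,30,-0.05,-0.52,-0.03,0,0,0,30,-0.05,-0.54,-0.03,0,0,0,30,-0.05,-0.54,-0.03,0,0,0,30,-0.05,-0.54,-0.03,0,0,0,30,-0.05,-0.52,-0.03,0,0,0,30,-0.04,-0.5,-0.03,0,0,0,30,-0.05,-0.47,-0.03,0,0,0,30,-0.04,-0.42,-0.02,0,0,0,30,-0.03,-0.37,-0.02,0,0,0,30,-0.03,-0.3,-0.02,0,0,0,30]
12 rows
[-0.15,0.18,0,0,0,0,30,-0.18,0.23,-0.01,0,0,0,30,-0.21,0.26,0,0,0,0,30,-0.23,0.29,-0.01,0,0,0,30,-0.25,0.31,0,0,0,0,30,-0.25,0.31,-0.01,0,0,0,30,-0.25,0.32,0,0,0,0,30,-0.25,0.31,-0.01,0,0,0,30,-0.23,0.29,0,0,0,0,30,-0.21,0.26,-0.01,0,0,0,30,-0.19,0.23,0,0,0,0,30,-0.14,0.18,0,0,0,0,30]
```

Call:
jog_arm(commands=[-0.15, 0.18, 0, 0, 0, 0, 30, -0.18, 0.23, -0.01, 0, 0, 0, 30, -0.21, 0.26, 0, 0, 0, 0, 30, -0.23, 0.29, -0.01, 0, 0, 0, 30, -0.25, 0.31, 0, 0, 0, 0, 30, -0.25, 0.31, -0.01, 0, 0, 0, 30, -0.25, 0.32, 0, 0, 0, 0, 30, -0.25, 0.31, -0.01, 0, 0, 0, 30, -0.23, 0.29, 0, 0, 0, 0, 30, -0.21, 0.26, 0.1, 0, 0, 0, 30, -0.19, 0.23, 0.2, 0, 0, 0, 30, -0.14, 0.18, 0.3, 0, 0, 0, 30, 0, 0, 0.4, 0, 0, 0, 30, 0, 0, 0.4, 0, 0, 0, 30, 0, 0, 0.2, 0, 0, 0, 30, 0, 0, 0, 0, 0, 0, 30])

```text
t: 35.75
tool_pos: [0.4742, -0.3372, 0.0213]
tool_rot: [-3.125, -0.301, 0.003]
contact_force: [-0.2, 1.4, -3.1]
opening: 0.0424
grip_force: 41.4
```

```bash
python3 st.py
```

```text
t 35.75 p [ 0.4742 -0.3372  0.0213] yaw 11.0 rot [-3.125e+00 -3.010e-01  3.000e-03] F [-0.18  1.42 -3.1 ] open 0.0424 grip 41.4
```

Call:
jog_arm(commands=[0, 0, 0.1, 0, 0, 0, 30, 0, 0, 0.05, 0, 0, 0, 30, 0, 0, 0.03, 0, 0, 0, 30, 0, 0, 0.01, 0, 0, 0, 30, 0, 0, 0, 0, 0, 0, 30, 0, 0, 0, 0, 0, 0, 56, 0, 0, 0, 0, 0, 0, 56, 0, 0, 0, 0, 0, 0, 56, 0, 0, -0.1, 0, 0, 0, 56, 0, 0, -0.3, 0, 0, 0, 56, 0, 0, -0.4, 0, 0, 0, 56, 0, 0, -0.4, 0, 0, 0, 60, 0, 0, -0.4, 0, 0, 0, 60, 0, 0, -0.2, 0, 0, 0, 60])

```text
t: 37.5
tool_pos: [0.4762, -0.3389, 0.1229]
tool_rot: [3.124, 0.301, 0.005]
contact_force: [-0.5, 0.2, -0.1]
opening: 0.0602
grip_force: 0.0
```

```bash
python3 st.py; python3 slugs.py; python3 plan.py '0.6815 -0.0445 0.12 11 60 16'
```

```text
t 37.5 p [ 0.4762 -0.3389  0.1229] yaw 11.0 rot [3.124 0.301 0.005] F [-0.48  0.17 -0.14] open 0.0602 grip 0.0
scene 0.95 n 455 mid [ 0.475 -0.342  0.045] ztop 0.046 ext [0.042 0.041]
scene 0.87 n 407 mid [ 0.681 -0.044  0.044] ztop 0.045 ext [0.042 0.043]
scene 0.74 n 335 mid [0.526 0.2   0.061] ztop 0.063 ext [0.043 0.043]
scene 0.41 n 133 mid [ 0.449 -0.34   0.114] ztop 0.045 ext [0.095 0.044]
top 0.66 n 175 mid [ 0.681 -0.04   0.045] ztop 0.046 ext [0.039 0.039]
top 0.62 n 210 mid [0.525 0.204 0.062] ztop 0.064 ext [0.041 0.042]
16 rows
[0.18,-0.17,0,0,0,0,60,0.22,-0.21,0,0,0,0,60,0.24,-0.24,0,0,0,0,60,0.28,-0.26,0,0,0,0,60,0.29,-0.28,0,0,0,0,60,0.31,-0.3,0,0,0,0,60,0.31,-0.3,0,0,0,0,60,0.33,-0.31,0,0,0,0,60,0.32,-0.31,0,0,0,0,60,0.32,-0.31,-0.01,0,0,0,60,0.3,-0.29,0,0,0,0,60,0.3,-0.28,0,0,0,0,60,0.27,-0.26,0,0,0,0,60,0.24,-0.24,0,0,0,0,60,0.22,-0.21,0,0,0,0,60,0.18,-0.17,0,0,0,0,60]
```

Call:
jog_arm(commands=[0.18, -0.17, 0, 0, 0, 0, 60, 0.22, -0.21, 0, 0, 0, 0, 60, 0.24, -0.24, 0, 0, 0, 0, 60, 0.28, -0.26, 0, 0, 0, 0, 60, 0.29, -0.28, 0, 0, 0, 0, 60, 0.31, -0.3, 0, 0, 0, 0, 60, 0.31, -0.3, 0, 0, 0, 0, 60, 0.33, -0.31, 0, 0, 0, 0, 60, 0.32, -0.31, 0, 0, 0, 0, 60, 0.32, -0.31, -0.01, 0, 0, 0, 60, 0.3, -0.29, 0, 0, 0, 0, 60, 0.3, -0.28, 0, 0, 0, 0, 60, 0.27, -0.26, 0, 0, 0, 0, 60, 0.24, -0.24, 0, 0, 0, 0, 60, 0.22, -0.21, 0, 0, 0, 0, 60, 0.19, -0.18, 0, 0, 0, 0, 60, 0, 0, 0, 0, 0, 0, 60])

```text
t: 39.83
tool_pos: [0.6826, -0.0434, 0.1203]
tool_rot: [3.127, 0.302, -0.0]
contact_force: [-0.3, -0.2, -0.4]
opening: 0.06
grip_force: 0.0
```

```bash
python3 w.py 6; python3 st.py
```

```text
Fz [ 0.86 -0.06  0.29 -0.13  0.4   0.47] mean 0.304 xy [ 0.02 -0.32]
eff mean [ 3.3100e-01 -4.6732e+01 -3.5093e+01  1.7000e-02 -5.0000e-03  3.0000e-03] sd [0.174 0.006 0.08  0.015 0.006 0.005] t 40.125
t 40.12 p [ 0.6819 -0.0448  0.1203] yaw 10.9 rot [ 3.127  0.3   -0.   ] F [0.01 0.45 0.47] open 0.06 grip 0.0
```

Call:
jog_arm(commands=[0, 0, 0.2, 0, 0, 0, 60, 0, 0, 0.3, 0, 0, 0, 60, 0, 0, 0.35, 0, 0, 0, 60, 0, 0, 0.35, 0, 0, 0, 60, 0, 0, 0.3, 0, 0, 0, 60, 0, 0, 0.2, 0, 0, 0, 60, 0, 0, 0.12, 0, 0, 0, 60, 0, 0, 0, 0, 0, 0, 60, 0, 0, 0, 0, 0, 0, 30, 0, 0, 0, 0, 0, 0, 30, 0, 0, 0, 0, 0, 0, 30, 0, 0, 0, 0, 0, 0, 30, 0, 0, -0.1, 0, 0, 0, 30, 0, 0, -0.3, 0, 0, 0, 30, 0, 0, -0.4, 0, 0, 0, 30, 0, 0, -0.4, 0, 0, 0, 30, 0, 0, -0.4, 0, 0, 0, 30, 0, 0, -0.2, 0, 0, 0, 30, 0, 0, -0.02, 0, 0, 0, 30, 0, 0, 0, 0, 0, 0, 30])

```text
t: 42.62
tool_pos: [0.6815, -0.0441, 0.1194]
tool_rot: [-3.127, -0.301, 0.002]
contact_force: [-0.4, 0.3, -1.5]
opening: 0.0424
grip_force: 41.3
```

```bash
python3 w.py 12; python3 st.py; python3 plan.py '0.469 0.301 0.14 11 30 18';  python3 plan.py '0.55 -0.342 0.12 11 30 14'
```

```text
Fz [-3.33 -1.75 -2.87 -1.68 -1.56 -1.68 -1.22 -2.15 -2.41 -1.63 -2.12 -1.43] mean -1.985 xy [0.31 0.2 ]
eff mean [ 1.0000e-03 -4.8321e+01 -3.6191e+01 -2.0000e-03  9.0000e-03  0.0000e+00] sd [0.002 0.297 0.218 0.    0.005 0.   ] t 43.225
t 43.23 p [ 0.6821 -0.0442  0.1203] yaw 11.0 rot [-3.127 -0.301  0.   ] F [-0.23  0.45 -1.43] open 0.0428 grip 41.3
18 rows
[-0.09,-0.23,-0.01,0,0,0,30,-0.1,-0.28,-0.02,0,0,0,30,-0.12,-0.31,-0.01,0,0,0,30,-0.13,-0.34,-0.02,0,0,0,30,-0.14,-0.37,-0.02,0,0,0,30,-0.15,-0.39,-0.02,0,0,0,30,-0.15,-0.41,-0.02,0,0,0,30,-0.16,-0.41,-0.02,0,0,0,30,-0.16,-0.42,-0.02,0,0,0,30,-0.15,-0.42,-0.03,0,0,0,30,-0.16,-0.42,-0.02,0,0,0,30,-0.15,-0.4,-0.02,0,0,0,30,-0.15,-0.39,-0.02,0,0,0,30,-0.14,-0.37,-0.02,0,0,0,30,-0.13,-0.35,-0.02,0,0,0,30,-0.12,-0.31,-0.01,0,0,0,30,-0.1,-0.27,-0.02,0,0,0,30,-0.09,-0.24,-0.01,0,0,0,30]
14 rows
[-0.15,0.22,0,0,0,0,30,-0.19,0.26,0,0,0,0,30,-0.21,0.3,0,0,0,0,30,-0.23,0.34,0,0,0,0,30,-0.25,0.35,0,0,0,0,30,-0.26,0.38,0,0,0,0,30,-0.26,0.38,0,0,0,0,30,-0.27,0.38,0,0,0,0,30,-0.26,0.37,0,0,0,0,30,-0.25,0.36,0,0,0,0,30,-0.23,0.33,0,0,0,0,30,-0.21,0.3,0,0,0,0,30,-0.19,0.27,0,0,0,0,30,-0.15,0.21,0,0,0,0,30]
```

Call:
jog_arm(commands=[-0.15, 0.22, 0, 0, 0, 0, 30, -0.19, 0.26, 0, 0, 0, 0, 30, -0.21, 0.3, 0, 0, 0, 0, 30, -0.23, 0.34, 0, 0, 0, 0, 30, -0.25, 0.35, 0, 0, 0, 0, 30, -0.26, 0.38, 0, 0, 0, 0, 30, -0.26, 0.38, 0, 0, 0, 0, 30, -0.27, 0.38, 0, 0, 0, 0, 30, -0.26, 0.37, 0, 0, 0, 0, 30, -0.25, 0.36, 0, 0, 0, 0, 30, -0.23, 0.33, 0, 0, 0, 0, 30, -0.21, 0.3, 0.1, 0, 0, 0, 30, -0.19, 0.27, 0.2, 0, 0, 0, 30, -0.15, 0.21, 0.3, 0, 0, 0, 30, 0, 0, 0.4, 0, 0, 0, 30, 0, 0, 0.4, 0, 0, 0, 30, 0, 0, 0.2, 0, 0, 0, 30, 0, 0, 0, 0, 0, 0, 30])

```text
t: 45.48
tool_pos: [0.5488, -0.3411, 0.0223]
tool_rot: [-3.125, -0.301, 0.004]
contact_force: [0.4, -0.2, -2.5]
opening: 0.0427
grip_force: 41.3
```

```bash
python3 st.py
```

```text
t 45.48 p [ 0.5488 -0.3411  0.0223] yaw 11.0 rot [-3.125 -0.301  0.004] F [ 0.37 -0.19 -2.53] open 0.0427 grip 41.3
```

Call:
jog_arm(commands=[0, 0, 0.1, 0, 0, 0, 30, 0, 0, 0.06, 0, 0, 0, 30, 0, 0, 0.03, 0, 0, 0, 30, 0, 0, 0.01, 0, 0, 0, 30, 0, 0, 0, 0, 0, 0, 30, 0, 0, 0, 0, 0, 0, 56, 0, 0, 0, 0, 0, 0, 56, 0, 0, 0, 0, 0, 0, 56, 0, 0, -0.1, 0, 0, 0, 56, 0, 0, -0.3, 0, 0, 0, 56, 0, 0, -0.4, 0, 0, 0, 56, 0, 0, -0.4, 0, 0, 0, 60, 0, 0, -0.4, 0, 0, 0, 60, 0, 0, -0.5, 0, 0, 0, 60, 0, 0, -0.5, 0, 0, 0, 60, 0, 0, -0.4, 0, 0, 0, 60])

```text
t: 47.48
tool_pos: [0.5504, -0.3423, 0.1958]
tool_rot: [3.125, 0.301, 0.004]
contact_force: [0.0, -0.4, -0.6]
opening: 0.0599
grip_force: 0.0
```

```bash
python3 st.py; python3 slugs.py; python3 -c "
from h import *
save(eyes.get_image('scene'),'a2.png')"; python3 plan.py '0.42 0.06 0.2 56 28 20'
```

```text
t 47.48 p [ 0.5504 -0.3423  0.1958] yaw 11.0 rot [3.125 0.301 0.004] F [ 0.05 -0.35 -0.61] open 0.0599 grip 0.0
scene 0.78 n 335 mid [0.526 0.199 0.061] ztop 0.062 ext [0.043 0.044]
scene 0.77 n 349 mid [ 0.48  -0.342  0.044] ztop 0.046 ext [0.034 0.039]
top 0.71 n 166 mid [0.525 0.202 0.063] ztop 0.064 ext [0.035 0.039]
top 0.62 n 5362 mid [0.496 0.261 0.074] ztop 0.071 ext [0.206 0.305]
20 rows
[-0.03,-0.23,0,0,0,-0.26,28,-0.02,-0.27,-0.01,0,0,-0.3,28,-0.02,-0.3,-0.01,0,0,-0.34,28,-0.01,-0.33,0,0,0,-0.37,28,0,-0.36,-0.01,0,0,-0.4,28,0.02,-0.38,-0.01,0,0,-0.42,28,0.03,-0.39,0,0,0,-0.45,28,0.06,-0.41,-0.01,0,0,-0.45,28,0.07,-0.41,-0.01,0,0,-0.47,28,0.1,-0.41,-0.01,0,0,-0.47,28,0.11,-0.41,0,0,0,-0.47,28,0.13,-0.39,-0.01,0,0,-0.46,28,0.15,-0.38,-0.01,0,0,-0.46,28,0.16,-0.37,-0.01,0,0,-0.44,28,0.16,-0.34,0,-0.01,0,-0.43,28,0.17,-0.31,-0.01,0,0,-0.4,28,0.17,-0.29,-0.01,0,0,-0.37,28,0.17,-0.25,0,0,0,-0.34,28,0.15,-0.22,-0.01,0,0,-0.3,28,0.14,-0.19,0,0,0,-0.26,28]
```

View pics/a2.png

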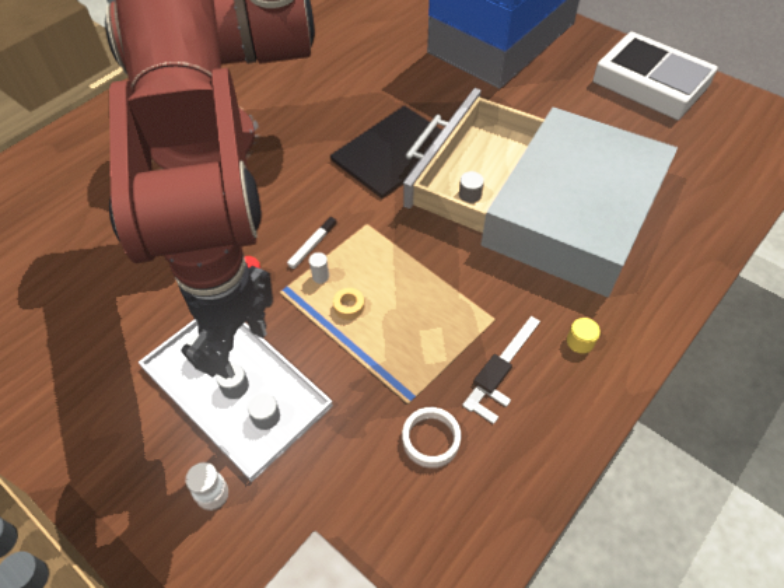

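The sheet is clear of slugs. Slugs stand upright in the tray at (232,380) and (263,409), with the third behind the gripper, and one stands in the open drawer at (471,186). Next I go back to the handle.

Call:
jog_arm(commands=[-0.03, -0.23, 0, 0, 0, -0.26, 60, -0.02, -0.27, -0.01, 0, 0, -0.3, 60, -0.02, -0.3, -0.01, 0, 0, -0.34, 60, -0.01, -0.33, 0, 0, 0, -0.37, 30, 0, -0.36, -0.01, 0, 0, -0.4, 30, 0.02, -0.38, -0.01, 0, 0, -0.42, 30, 0.03, -0.39, 0, 0, 0, -0.45, 30, 0.06, -0.41, -0.01, 0, 0, -0.45, 30, 0.07, -0.41, -0.01, 0, 0, -0.47, 30, 0.1, -0.41, -0.01, 0, 0, -0.47, 30, 0.11, -0.41, 0, 0, 0, -0.47, 30, 0.13, -0.39, -0.01, 0, 0, -0.46, 30, 0.15, -0.38, -0.01, 0, 0, -0.46, 30, 0.16, -0.37, -0.01, 0, 0, -0.44, 30, 0.16, -0.34, 0, 0, 0, -0.43, 30, 0.17, -0.31, -0.01, 0, 0, -0.4, 30, 0.17, -0.29, -0.01, 0, 0, -0.37, 30, 0.17, -0.25, 0, 0, 0, -0.34, 30, 0.15, -0.22, -0.01, 0, 0, -0.3, 30, 0.14, -0.19, 0, 0, 0, -0.26, 30])

```text
t: 50.22
tool_pos: [0.4197, 0.0607, 0.2002]
tool_rot: [2.772, 1.478, 0.001]
contact_force: [-0.3, 0.3, -0.4]
opening: 0.0301
grip_force: 0.0
```

```bash
python3 dr.py; python3 plan.py '0.361 0.239 0.2 101 30 19'; python3 slugs.py
```

```text
top floor z 0.021529813590158375 x [-0.0785525   0.06786931] y [-0.11971437  0.13053223]
panel x [-0.09934877  0.0934008   0.1891837 ]
top edge x [0.06008639]
scene floor z 0.021313033785804847 x [-0.08366593  0.09499986] y [-0.14920948  0.1311409 ]
panel x [-0.09819968  0.09446999  0.19007669]
top edge x [0.05957376]
19 rows
[0.07,-0.09,0,0,0,-0.27,30,0.08,-0.09,0,0,0,-0.32,30,0.09,-0.11,0,0,0,-0.36,30,0.11,-0.12,0,0,0,-0.4,30,0.12,-0.12,0,0,0,-0.42,30,0.14,-0.12,0,0,0,-0.45,30,0.14,-0.11,0,0,0,-0.47,30,0.16,-0.12,0,0,0,-0.48,30,0.16,-0.11,0,0,0,-0.5,30,0.17,-0.1,0,0,0,-0.49,30,0.17,-0.09,0,0,0,-0.49,30,0.18,-0.09,0,0,0,-0.48,30,0.17,-0.07,0,0,0,-0.47,30,0.17,-0.06,0,0,0,-0.45,30,0.16,-0.05,0,0,0,-0.43,30,0.15,-0.04,0,0,0,-0.39,30,0.14,-0.03,0,0,0,-0.36,30,0.13,-0.03,0,0,0,-0.32,30,0.11,-0.01,0,0,0,-0.27,30]
scene 0.88 n 473 mid [ 0.548 -0.347  0.045] ztop 0.046 ext [0.043 0.039]
scene 0.78 n 359 mid [0.53  0.184 0.062] ztop 0.063 ext [0.048 0.077]
scene 0.77 n 400 mid [ 0.4   -0.339  0.044] ztop 0.046 ext [0.043 0.039]
scene 0.58 n 456 mid [ 0.474 -0.341  0.045] ztop 0.046 ext [0.04  0.041]
top 0.77 n 187 mid [ 0.547 -0.341  0.045] ztop 0.046 ext [0.039 0.042]
top 0.6 n 213 mid [ 0.399 -0.334  0.045] ztop 0.047 ext [0.041 0.041]
top 0.54 n 229 mid [ 0.475 -0.337  0.046] ztop 0.046 ext [0.041 0.042]
top 0.52 n 206 mid [0.525 0.205 0.063] ztop 0.064 ext [0.041 0.041]
```

```bash
python3 plan.py '0.377 0.242 0.2 101 30 18'
```

```text
18 rows
[0.08,-0.08,0,0,0,-0.29,30,0.09,-0.1,0,0,0,-0.34,30,0.11,-0.11,0,0,0,-0.39,30,0.13,-0.11,0,0,0,-0.42,30,0.14,-0.12,0,0,0,-0.46,30,0.16,-0.11,0,0,0,-0.49,30,0.16,-0.11,0,0,0,-0.5,30,0.18,-0.11,0,0,0,-0.51,30,0.18,-0.09,0,0,0,-0.53,30,0.19,-0.09,0,0,0,-0.52,30,0.19,-0.08,0,0,0,-0.52,30,0.19,-0.06,0,0,0,-0.5,30,0.19,-0.05,0,0,0,-0.48,30,0.18,-0.05,0,0,0,-0.46,30,0.16,-0.03,0,0,0,-0.43,30,0.15,-0.02,0,0,0,-0.38,30,0.14,-0.01,0,0,0,-0.34,30,0.12,-0.01,0,0,0,-0.29,30]
```

Call:
jog_arm(commands=[0.08, -0.08, 0, 0, 0, -0.29, 30, 0.09, -0.1, 0, 0, 0, -0.34, 30, 0.11, -0.11, 0, 0, 0, -0.39, 30, 0.13, -0.11, 0, 0, 0, -0.42, 30, 0.14, -0.12, 0, 0, 0, -0.46, 30, 0.16, -0.11, 0, 0, 0, -0.49, 30, 0.16, -0.11, 0, 0, 0, -0.5, 30, 0.18, -0.11, 0, 0, 0, -0.51, 30, 0.18, -0.09, 0, 0, 0, -0.53, 30, 0.19, -0.09, 0, 0, 0, -0.52, 30, 0.19, -0.08, 0, 0, 0, -0.52, 30, 0.19, -0.06, 0, 0, 0, -0.5, 30, 0.19, -0.05, 0, 0, 0, -0.48, 30, 0.18, -0.05, 0, 0, 0, -0.46, 30, 0.16, -0.03, 0, 0, 0, -0.43, 30, 0.15, -0.02, 0, 0, 0, -0.38, 30, 0.14, -0.01, 0, 0, 0, -0.34, 30, 0.12, -0.01, 0, 0, 0, -0.29, 30, 0, 0, 0, 0, 0, 0, 30])

```text
t: 52.9
tool_pos: [0.3766, 0.2429, 0.2001]
tool_rot: [-1.997, -2.425, 0.0]
contact_force: [-0.4, -0.5, 0.2]
opening: 0.03
grip_force: 0.0
```

```bash
python3 st.py
cat > hd.py <<'E'
# handle bar and panel along the drawer's x, measured from the cab (same frame as dr.py)
from h import *
ex=np.array([.9816,.191]);ey=np.array([-.191,.9816]);c=np.array([.516,.269])
for cam in ["top","scene"]:
    im=eyes.get_image(cam); P=pts(im).reshape(-1,3); L=np.c_[(P[:,:2]-c)@ex,(P[:,:2]-c)@ey,P[:,2]]
    b=L[(L[:,0]>-.19)&(L[:,0]<-.115)&(L[:,2]>.048)&(L[:,2]<.065)&(abs(L[:,1])<.07)]
    p=L[(L[:,0]>-.14)&(L[:,0]<0)&(abs(L[:,1])<.14)&(abs(L[:,2]-.081)<.004)]
    print(cam,"bar n",len(b),np.percentile(b[:,0],[5,25,50]) if len(b) else "", "panel n",len(p),np.percentile(p[:,0],[5,50,95]))
E
python3 hd.py
```

```text
t 52.9 p [0.3766 0.2429 0.2001] yaw 101.1 rot [-1.997 -2.425  0.   ] F [-0.38 -0.48  0.22] open 0.03 grip 0.0
top bar n 158 [-0.14263309 -0.14017733 -0.13713375] panel n 152 [-0.10132024 -0.09450612 -0.08870553]
scene bar n 185 [-0.14081371 -0.13715577 -0.1341026 ] panel n 173 [-0.10010002 -0.09388744 -0.08807536]
```

Call:
jog_arm(commands=[0, 0.07, 0.2, 0, 0, 0, 30, 0, 0, 0.4, 0, 0, 0, 30, 0, 0, 0.5, 0, 0, 0, 30, 0, 0, 0.5, 0, 0, 0, 30, 0, 0, 0.4, 0, 0, 0, 30, 0, 0, 0.3, 0, 0, 0, 30, 0, 0, 0.2, 0, 0, 0, 30, 0, 0, 0.15, 0, 0, 0, 30, 0, 0, 0.1, 0, 0, 0, 30, 0, 0, 0, 0, 0, 0, 30, 0, 0, 0, 0, 0, 0, 0, 0, 0, 0, 0, 0, 0, 0, 0, 0, 0, 0, 0, 0, 0, 0, 0, 0, 0, 0, 0, 0], newtons=40)

```text
t: 54.75
tool_pos: [0.3812, 0.2435, 0.0355]
tool_rot: [1.998, 2.424, 0.001]
contact_force: [0.4, -0.1, 3.0]
opening: 0.0097
grip_force: 39.1
```

```bash
python3 st.py; python3 slugs.py | grep " 0.2" ; python3 hd.py
```

```text
t 54.75 p [0.3812 0.2435 0.0355] yaw 101.0 rot [1.998e+00 2.424e+00 1.000e-03] F [ 0.41 -0.1   3.02] open 0.0097 grip 39.1
top 0.7 n 197 mid [0.523 0.202 0.063] ztop 0.064 ext [0.038 0.039]
top bar n 93 [-0.14205268 -0.13908578 -0.13565342] panel n 137 [-0.10089626 -0.09305241 -0.0875152 ]
scene bar n 170 [-0.14479746 -0.13802022 -0.13300404] panel n 181 [-0.12230101 -0.09482506 -0.08717536]
```

Call:
jog_arm(commands=[0, 0.05, 0, 0, 0, 0, 0, 0, 0.1, 0, 0, 0, 0, 0, 0, 0.15, 0, 0, 0, 0, 0, 0, 0.15, 0, 0, 0, 0, 0, 0, 0.15, 0, 0, 0, 0, 0, 0, 0.15, 0, 0, 0, 0, 0, 0, 0.15, 0, 0, 0, 0, 0, 0, 0.15, 0, 0, 0, 0, 0, 0, 0.15, 0, 0, 0, 0, 0, 0, 0.15, 0, 0, 0, 0, 0, 0, 0.15, 0, 0, 0, 0, 0, 0, 0.15, 0, 0, 0, 0, 0, 0, 0.15, 0, 0, 0, 0, 0, 0, 0.1, 0, 0, 0, 0, 0, 0, 0.08, 0, 0, 0, 0, 0, 0, 0.05, 0, 0, 0, 0, 0, 0, 0, 0, 0, 0, 0, 0])

```text
t: 57.18
tool_pos: [0.5012, 0.2665, 0.0355]
tool_rot: [1.998, 2.423, 0.001]
contact_force: [1.7, -1.1, 4.2]
opening: 0.0096
grip_force: 39.4
```

```bash
python3 st.py
```

```text
t 57.17 p [0.5012 0.2665 0.0355] yaw 101.0 rot [1.998e+00 2.423e+00 1.000e-03] F [ 1.68 -1.15  4.23] open 0.0096 grip 39.4
```

Call:
jog_arm(commands=[0, 0.03, 0, 0, 0, 0, 0, 0, 0.04, 0, 0, 0, 0, 0, 0, 0.04, 0, 0, 0, 0, 0, 0, 0.04, 0, 0, 0, 0, 0, 0, 0.04, 0, 0, 0, 0, 0, 0, 0.03, 0, 0, 0, 0, 0, 0, 0.03, 0, 0, 0, 0, 0, 0, 0.02, 0, 0, 0, 0, 0, 0, 0.02, 0, 0, 0, 0, 0, 0, 0.02, 0, 0, 0, 0, 0, 0, 0, 0, 0, 0, 0, 0])

```text
t: 58.55
tool_pos: [0.5189, 0.2699, 0.0355]
tool_rot: [1.998, 2.424, -0.0]
contact_force: [-0.0, -2.2, 5.8]
opening: 0.0095
grip_force: 39.5
```

```bash
python3 st.py;python3 cab2.py | grep -v handle
```

```text
t 58.55 p [0.5189 0.2699 0.0355] yaw 101.0 rot [ 1.998  2.424 -0.   ] F [-0.01 -2.22  5.8 ] open 0.0095 grip 39.5
scene top ((641.8766479492188, 294.06353759765625), (330.1845397949219, 307.5143127441406), 10.839571952819824)
yaw -79.16042804718018
panel top x [-0.1522559  -0.14516019 -0.1405472 ] y -0.0855267584207922 0.1531859387948552Traceback (most recent call last):
  File "cab2.py", line 15, in <module>
    print("handle n",len(hd),"x",np.percentile(hd[:,0],[5,50,95]),"y",hd[:,1].min(),hd[:,1].max(),"z",np.percentile(hd[:,2],[50,95]))
                                 ~~~~~~~~~~~~~^^^^^^^^^^^^^^^^^^^
    return _quantile_unchecked(
        a, q, axis, out, overwrite_input, method, keepdims, weights)
    return _ureduce(a,
                    func=_quantile_ureduce_func,
    ...<5 lines>...
                    overwrite_input=overwrite_input,
                    method=method)
    r = func(a, **kwargs)
    result = _quantile(arr,
                       quantiles=q,
    ...<2 lines>...
                       out=out,
                       weights=wgt)
    slices_having_nans = np.isnan(arr[-1, ...])
                                  ~~~^^^^^^^^^
IndexError: index -1 is out of bounds for axis 0 with size 0
```

Not at the stop yet, so I creep 6 mm further at about 1.2 mm per row.

Call:
jog_arm(commands=[0, 0.02, 0, 0, 0, 0, 0, 0, 0.02, 0, 0, 0, 0, 0, 0, 0.02, 0, 0, 0, 0, 0, 0, 0.02, 0, 0, 0, 0, 0, 0, 0.02, 0, 0, 0, 0, 0, 0, 0, 0, 0, 0, 0, 0])

```text
t: 59.35
tool_pos: [0.524, 0.2709, 0.0355]
tool_rot: [-1.998, -2.424, 0.003]
contact_force: [-3.6, -1.7, 9.6]
opening: 0.0095
grip_force: 39.8
```

```bash
python3 st.py
```

```text
t 59.35 p [0.524  0.2709 0.0355] yaw 101.0 rot [-1.998 -2.424  0.003] F [-3.56 -1.7   9.64] open 0.0095 grip 39.8
```

Call:
jog_arm(commands=[0, 0.02, 0, 0, 0, 0, 0, 0, 0.02, 0, 0, 0, 0, 0, 0, 0, 0, 0, 0, 0, 0])

```text
t: 59.72
tool_pos: [0.524, 0.2709, 0.0354]
tool_rot: [-1.995, -2.421, 0.012]
contact_force: [-11.7, -5.1, 15.9]
opening: 0.0096
grip_force: 40.6
```

```bash
python3 st.py
```

```text
t 59.73 p [0.524  0.2709 0.0354] yaw 101.0 rot [-1.995 -2.421  0.012] F [-11.68  -5.09  15.88] open 0.0096 grip 40.6
```

The drawer is against its stop: position unchanged, force up to about 12 N. Release and rise straight up.

Call:
jog_arm(commands=[0, 0, 0, 0, 0, 0, 28, 0, 0, 0, 0, 0, 0, 28, 0, 0, 0, 0, 0, 0, 28, 0, 0, -0.1, 0, 0, 0, 28, 0, 0, -0.3, 0, 0, 0, 28, 0, 0, -0.5, 0, 0, 0, 28, 0, 0, -0.5, 0, 0, 0, 28, 0, 0, -0.5, 0, 0, 0, 28, 0, 0, -0.5, 0, 0, 0, 28, 0, 0, -0.4, 0, 0, 0, 28, 0, -0.4, -0.2, 0, 0, 0, 28, -0.4, -0.5, 0, 0, 0, 0, 28, -0.6, -0.5, 0, 0, 0, 0, 28, -0.6, -0.3, 0, 0, 0, 0, 28, -0.5, -0.1, 0, 0, 0, 0, 28, -0.3, 0, 0, 0, 0, 0, 28, 0, 0, 0, 0, 0, 0, 28])

```text
t: 61.85
tool_pos: [0.4488, 0.109, 0.216]
tool_rot: [2.0, 2.421, 0.002]
contact_force: [-0.7, 0.6, 1.3]
opening: 0.0283
grip_force: 0.0
```

```bash
python3 st.py; python3 cab2.py 2>/dev/null; python3 slugs.py; python3 -c "
from h import *
save(eyes.get_image('scene'),'a3.png'); save(eyes.get_image('top'),'a4.png')"
```

```text
t 61.85 p [0.4488 0.109  0.216 ] yaw 100.9 rot [2.000e+00 2.421e+00 2.000e-03] F [-0.67  0.65  1.3 ] open 0.0283 grip 0.0
scene top ((688.2357177734375, 302.169189453125), (236.23158264160156, 307.9369812011719), 11.026935577392578)
yaw 11.026935577392578
scene 0.9 n 409 mid [ 0.4   -0.339  0.044] ztop 0.046 ext [0.041 0.039]
scene 0.75 n 473 mid [ 0.475 -0.341  0.044] ztop 0.046 ext [0.042 0.04 ]
scene 0.6 n 443 mid [ 0.548 -0.346  0.044] ztop 0.046 ext [0.039 0.041]
scene 0.45 n 774 mid [ 0.76  -0.213  0.024] ztop 0.026 ext [0.083 0.084]
top 0.79 n 210 mid [ 0.398 -0.334  0.045] ztop 0.046 ext [0.038 0.041]
top 0.69 n 877 mid [0.541 0.277 0.289] ztop 0.079 ext [0.111 0.282]
top 0.57 n 204 mid [ 0.547 -0.342  0.046] ztop 0.047 ext [0.039 0.042]
top 0.54 n 187 mid [ 0.473 -0.337  0.045] ztop 0.047 ext [0.038 0.041]
top 0.18 n 591 mid [ 0.769 -0.041  0.015] ztop 0.015 ext [0.035 0.189]
```

View pics/a3.png

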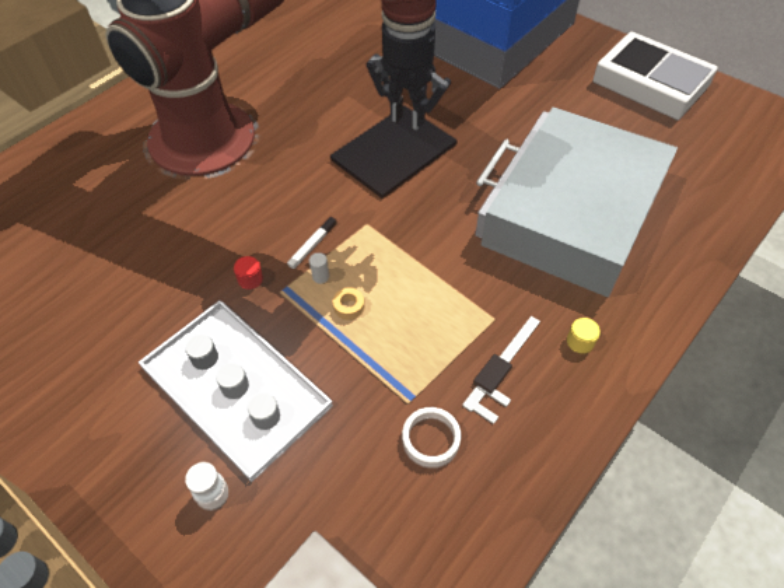

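View pics/a4.png

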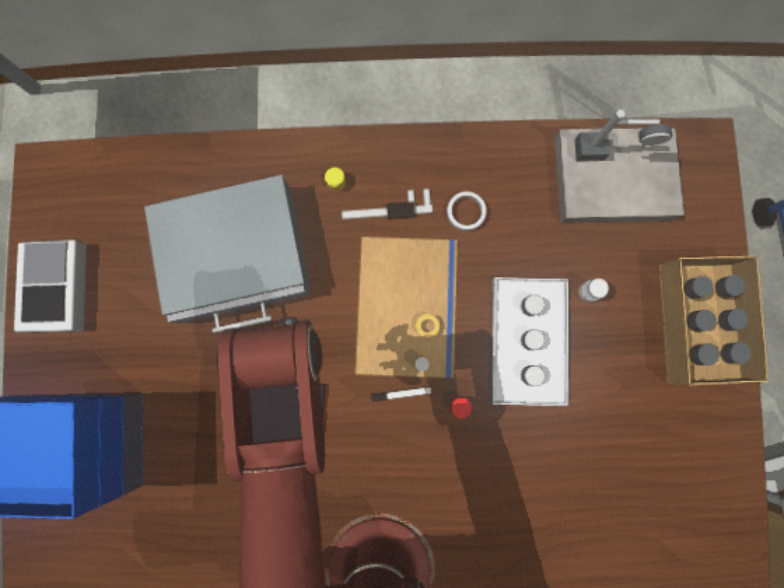

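Both views show the drawer shut (front edge around (235,303) in the top view) and three slugs upright in the tray at (534,304), (536,340) and (534,375). The gauges and the other things on the bench are where they were, and the arm is clear.

```bash
python3 -c "
from station import job
print(job.finish_job())"
```

```text
the job is handed in; nothing more can be done
None
```

The job is handed in: of the four slugs present, the one heavy slug (about 360 g) stands in the fully shut drawer, and the three light ones (about 210, 260 and 220 g) stand upright in the reject tray; the drawer slug was last seen before I shut the drawer.

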